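# Refit the baffles of a bench mist separator and switch it on

### The arm

A 6-joint arm with a two-finger parallel gripper is mounted at the origin on a cart in front of the work surface, level with it; the furniture and walls round the work are solid. World frame = base frame: x ahead of the robot, y to its left, z up, the work surface at z = 0. Lengths are in m, angles in degrees, forces in N, time in s.
With the tool pointing down it reaches from about 0.4 to 0.825 m from the base axis. Payload 7 kg.
Tool frame: the origin (TCP) lies on the centre line of the jaws, within the pads' length; the fingertips stand 19 mm ahead of it and the grasp point (between the pads) is the TCP; z points along the fingers, y is the line along which they close (so a half turn about z gives the same grasp; the last joint's range is limited). The gripper opens to 88 mm and grips with 3 to 60 N. Pads are 19 mm wide; open, the fingers measure 130 mm over their backs; the gripper's body (78 mm by 193 mm) begins 47 mm behind the grasp point.
Start: joints at [87.496, 20.546, 0.682, 0, -70.136, -16.507], TCP at [0.22, 0.638, 0.246] pointing down, gripper open.
Joint ranges: [-176.03, 176.03], [-82.01, 121.73], [-58.28, 71.71], [-173.87, 95.51], [-174.79, -0.11], [-173.66, 173.66]. Speed limits (degrees/s): [136.94, 136.94, 172.46, 180, 180, 180].

### API

Orientations are given as [roll, pitch, yaw] about the fixed x, y, z axes, in that order (R = Rz(yaw) Ry(pitch) Rx(roll)).
In Python, from plant import * gives the robot as it stands. The module is installed in compiled form; this text tells all that it offers.
- The arm moves only by the tool play_rows, never from a script. Its argument "deltas" is a list of rows, each a list of 6 numbers: the shift along the world's x, y, z scaled (see below), then the turn, a rotation vector about the world's x, y, z scaled (see below). A call has 1 to 10 rows; each row shifts and turns the commanded pose from where the row before left it; what a row does not reach is not made up. The controller multiplies each number of a shift by 800 mm and each number of a turn by 180 degrees. A row lasts 1/10 s, in which the tool goes at most 50 mm and 8.59 degrees, less where a joint would pass 70% of its speed; a pose out of reach is approached as far as the arm can. A call with a number of a shift or a turn outside -1 to 1 is refused whole. A call with a gripper value outside its range is refused whole. "gripper" is the gripper command: -1 is shut, 1 is fully open, values between are in proportion, set as the call begins (left out, the last holds). The fingers move at their own pace and stop on an object; the grip force is fixed at half the most. Time passes only in rows, so rows that do not move let the fingers close. It gives the time, the measured TCP pose, the force, the opening and the grip force at its end, in the units of the state.
- get_obs(): the state, without advancing time (a new reading comes with each control period).
- snapshot(name): name is "scene" or "top" or "wrist"; returns (picture, depth): 400x640x3 uint8, blue, green, red; 400x640 float32, m along the optical axis (not along the pixel's ray), 0 where there is no reading.
- camera_model(name): a dict with "fx", "fy", "cx", "cy" (pixels), "world_to_cam" (4x4, takes a point from world to camera coordinates). Camera axes: x right, y down, z forward; pixel columns grow to the right and rows downward; lengths in m; the calibration is good to about 2 mm. A picture is of the moment at which its call begins: read the wrist's pose just before it. camera_model takes no time and is no camera call; for the wrist camera it gives the pose at the moment of the call.
- close_job(): hands the job in; it is judged then, once.
The state is a dict: "clock": time; "joint_pos": joint angles; "qvel": joint speeds; "tau": joint torques, N m; "tool_pos": TCP position; "orientation": TCP orientation; "force": force on the tool from outside, world axes, zero at the start; "moment": the same for the moment, N m; "opening": finger opening in m; "gripper_force": force on a finger pad.
Only numpy, scipy, OpenCV 4.12 (cv2) and the standard library are available. Lean on these libraries where they do the work, as an engineer would, in place of code of your own. Each camera call takes 0.05 s, during which the arm holds its last target. There are 200 camera calls.

### The job

Refit the cleaned mist separator: lay the three low channels, open side up, in the three seats of its bed, and set every cap channel there is, open side down, over two neighbouring low channels so that one of its flanges hangs down in each trough and rests on the bottom. Next take the perforated filter plate from the drying stand and slide it upright, fully home, into the slot behind the bed; only then switch the unit on by pulling the locking toggle outward, flipping it over to the front and letting it snap back in. Do not knock over the beaker or the amber jar.

Things in the scene. Friction and masses are not known exactly. Their poses are not given: they have to be found in the camera images.
- unit: Grey mist separator, fixed. Origin: centre of its baffle bed, on the worktop; x to its back, y to its left along the three seats, z up. Base 192 x 230 x 8 mm (x -60..132). The bed is 98 mm long between a front and a back wall (6 mm thick, x = -52 and +52 mm, tops 26 mm above the worktop). Behind the bed: the plate slot and, right rear, a switch pod 50 mm tall with the toggle.
- drying_stand: White plastic stand, fixed, 50 x 130 mm, 30 mm tall; its slot runs along its y axis, is 13 mm wide, floor 6 mm above the worktop. Origin: underside centre.
- filter_plate: Perforated steel plate, the only one: 9 mm thick (its x), 110 mm wide (its y), 85 mm tall (its z); the lowest 8 mm are reduced to 6 x 106 mm as a lead-in. Origin: centre of its underside. About 0.15 kg. Starts upright in the drying stand, its top 91 mm above the worktop. Either face may look forward.
- toggle (a joint): Swing of the toggle bat, rad: 0 = leaning 0.45 rad to the unit's back, +x (off), 0.9 = leaning 0.45 rad to its front, -x (on). The swing axis runs along the unit's y through point toggle_pivot. A cross pin behind a gate blocks the swing unless the bat is pulled out along its own length by at least 8 mm. The bat stays where it is left.
- toggle_pull (a joint): How far the bat is pulled outward along its own length, m: 0 = in, 0.012 = fully out. A spring draws it back in: 4 N at rest, 9 N fully out.
- toggle_pivot (a point): Swing axis of the toggle, on top of the pod 50 mm above the worktop, 97 mm behind and 66 mm to the right of the unit's origin.
- bat_grip (a point): Centre of the black grip of the bat, 57 mm from the pivot when in (up to 69 mm when pulled out). The grip is a block 12 mm thick (along the unit's y), 16 mm wide, 26 mm long, with a head 15 x 18 mm at its end reaching 72 mm from the pivot. The steel gate cheeks below it reach 27 mm above the pivot. Its axes: z outward along the bat, y along the swing axis.
- slot_floor (a point): Middle of the floor of the plate slot, 8 mm above the worktop, 75 mm behind and 50 mm to the left of the unit's origin. The slot is 12 mm wide along the unit's x and 114 mm long along y, its straight walls end 38 mm above its floor and flare out to about 48 mm above it.
- beaker: Bystander: white beaker, 57 mm across, 70 mm tall, loose, stands upright.
- amber_jar: Bystander: amber jar with white lid, 50 mm across, 85 mm tall, loose, stands upright.
- low_channel_1: Low channel: aluminium U section, lies open side up. 90 mm long (its x), 48 mm wide (its y), 24 mm tall, walls 3 mm. Origin: centre of its underside, z toward the open side. About 0.09 kg. Symmetric end for end; the three are alike.
- low_channel_2: Low channel: aluminium U section, lies open side up. 90 mm long (its x), 48 mm wide (its y), 24 mm tall, walls 3 mm. Origin: centre of its underside, z toward the open side. About 0.09 kg. Symmetric end for end; the three are alike.
- low_channel_3: Low channel: aluminium U section, lies open side up. 90 mm long (its x), 48 mm wide (its y), 24 mm tall, walls 3 mm. Origin: centre of its underside, z toward the open side. About 0.09 kg. Symmetric end for end; the three are alike.
- cap_channel_1: Cap channel: aluminium U section, lies open side down. 90 mm long (its x), 54 mm wide (its y), 46 mm tall, walls 3 mm (48 mm clear inside). Origin: centre between the tips of its flanges, on the plane they stand on; z toward its web. About 0.12 kg. Symmetric end for end. One or two are present.
- cap_channel_2: Cap channel: aluminium U section, lies open side down. 90 mm long (its x), 54 mm wide (its y), 46 mm tall, walls 3 mm (48 mm clear inside). Origin: centre between the tips of its flanges, on the plane they stand on; z toward its web. About 0.12 kg. Symmetric end for end. One or two are present.
- seat_1 (a point): Centre of the floor of seat 1 (1 leftmost, unit's +y; 3 rightmost), 8 mm above the worktop; a seated low channel's origin lies here, give or take 2.5 mm (y) and 4 mm (x) of play. Seats are 80 mm apart and 53 mm wide between steel ribs 6 mm high. Neighbouring seated low channels have a 32 mm gap between them.
- seat_2 (a point): Centre of the floor of seat 2 (1 leftmost, unit's +y; 3 rightmost), 8 mm above the worktop; a seated low channel's origin lies here, give or take 2.5 mm (y) and 4 mm (x) of play. Seats are 80 mm apart and 53 mm wide between steel ribs 6 mm high. Neighbouring seated low channels have a 32 mm gap between them.
- seat_3 (a point): Centre of the floor of seat 3 (1 leftmost, unit's +y; 3 rightmost), 8 mm above the worktop; a seated low channel's origin lies here, give or take 2.5 mm (y) and 4 mm (x) of play. Seats are 80 mm apart and 53 mm wide between steel ribs 6 mm high. Neighbouring seated low channels have a 32 mm gap between them.
- bridge_1 (a point): Midway between seats 1 and 2, 11 mm above the worktop, level with the webs of seated low channels; the origin of an interlocked cap channel lies here, give or take 5 mm. Its flanges then hang in the troughs of the two low channels, and its top is 57 mm above the worktop. Two caps side by side leave a 26 mm gap.
- bridge_2 (a point): Midway between seats 2 and 3, 11 mm above the worktop, level with the webs of seated low channels; the origin of an interlocked cap channel lies here, give or take 5 mm. Its flanges then hang in the troughs of the two low channels, and its top is 57 mm above the worktop. Two caps side by side leave a 26 mm gap.
Things that resemble listed ones, but are neither listed nor needed, are in the scene too. Leave any pink look-alike of the cap_channel_1 alone.

How it is judged (in metres and radians):
On the way, in this order (a step that is already met when the one before it is completed fails the run):
1. all low channels are seated open side up and every cap channel interlocks with two of them (((horizontal distance between low_channel_1 and seat_1 below 0.01 m and z of low_channel_1 in the frame of seat_1 between -0.004 and 0.005 m and angle between the x axis of low_channel_1 and the x axis of unit, either way round below 0.12 rad and angle between low_channel_1's own z axis and vertical below 0.1 rad) or (horizontal distance between low_channel_1 and seat_2 below 0.01 m and z of low_channel_1 in the frame of seat_2 between -0.004 and 0.005 m and angle between the x axis of low_channel_1 and the x axis of unit, either way round below 0.12 rad and angle between low_channel_1's own z axis and vertical below 0.1 rad) or (horizontal distance between low_channel_1 and seat_3 below 0.01 m and z of low_channel_1 in the frame of seat_3 between -0.004 and 0.005 m and angle between the x axis of low_channel_1 and the x axis of unit, either way round below 0.12 rad and angle between low_channel_1's own z axis and vertical below 0.1 rad)) and ((horizontal distance between low_channel_2 and seat_1 below 0.01 m and z of low_channel_2 in the frame of seat_1 between -0.004 and 0.005 m and angle between the x axis of low_channel_2 and the x axis of unit, either way round below 0.12 rad and angle between low_channel_2's own z axis and vertical below 0.1 rad) or (horizontal distance between low_channel_2 and seat_2 below 0.01 m and z of low_channel_2 in the frame of seat_2 between -0.004 and 0.005 m and angle between the x axis of low_channel_2 and the x axis of unit, either way round below 0.12 rad and angle between low_channel_2's own z axis and vertical below 0.1 rad) or (horizontal distance between low_channel_2 and seat_3 below 0.01 m and z of low_channel_2 in the frame of seat_3 between -0.004 and 0.005 m and angle between the x axis of low_channel_2 and the x axis of unit, either way round below 0.12 rad and angle between low_channel_2's own z axis and vertical below 0.1 rad)) and ((horizontal distance between low_channel_3 and seat_1 below 0.01 m and z of low_channel_3 in the frame of seat_1 between -0.004 and 0.005 m and angle between the x axis of low_channel_3 and the x axis of unit, either way round below 0.12 rad and angle between low_channel_3's own z axis and vertical below 0.1 rad) or (horizontal distance between low_channel_3 and seat_2 below 0.01 m and z of low_channel_3 in the frame of seat_2 between -0.004 and 0.005 m and angle between the x axis of low_channel_3 and the x axis of unit, either way round below 0.12 rad and angle between low_channel_3's own z axis and vertical below 0.1 rad) or (horizontal distance between low_channel_3 and seat_3 below 0.01 m and z of low_channel_3 in the frame of seat_3 between -0.004 and 0.005 m and angle between the x axis of low_channel_3 and the x axis of unit, either way round below 0.12 rad and angle between low_channel_3's own z axis and vertical below 0.1 rad)) and ((horizontal distance between cap_channel_1 and bridge_1 below 0.01 m and z of cap_channel_1 in the frame of bridge_1 between -0.004 and 0.005 m and angle between the x axis of cap_channel_1 and the x axis of unit, either way round below 0.12 rad and angle between cap_channel_1's own z axis and vertical below 0.1 rad) or (horizontal distance between cap_channel_1 and bridge_2 below 0.01 m and z of cap_channel_1 in the frame of bridge_2 between -0.004 and 0.005 m and angle between the x axis of cap_channel_1 and the x axis of unit, either way round below 0.12 rad and angle between cap_channel_1's own z axis and vertical below 0.1 rad)) and ((horizontal distance between cap_channel_2 and bridge_1 below 0.01 m and z of cap_channel_2 in the frame of bridge_1 between -0.004 and 0.005 m and angle between the x axis of cap_channel_2 and the x axis of unit, either way round below 0.12 rad and angle between cap_channel_2's own z axis and vertical below 0.1 rad) or (horizontal distance between cap_channel_2 and bridge_2 below 0.01 m and z of cap_channel_2 in the frame of bridge_2 between -0.004 and 0.005 m and angle between the x axis of cap_channel_2 and the x axis of unit, either way round below 0.12 rad and angle between cap_channel_2's own z axis and vertical below 0.1 rad))), for 0.2 s.
2. the filter plate is fully home in the slot (x of filter_plate in the frame of slot_floor between -0.005 and 0.005 m and y of filter_plate in the frame of slot_floor between -0.006 and 0.006 m and z of filter_plate in the frame of slot_floor between -0.004 and 0.004 m and angle between filter_plate's own z axis and vertical below 0.1 rad), for 0.2 s.
3. the toggle is flipped on and locked (value of joint toggle above 0.75 rad and value of joint toggle_pull below 0.003 m), for 0.2 s.
At the end, for the whole second after the job is handed in: Low channels in the seats, each present cap on the webs of two neighbours (origins within 10 mm across, 5 mm in height, 0.12 rad in yaw, 0.1 rad in tilt); plate on the slot floor (5 mm in x, 6 in y, 4 in z); toggle above 0.75 rad with pull under 3 mm; all at rest (all of step 1 and all of step 2 and all of step 3 and linear speed of each of low_channel_1, low_channel_2, low_channel_3, cap_channel_1, cap_channel_2, filter_plate below 0.03 m/s); the robot touches nothing.
It fails at once if the beaker or the amber jar is knocked over (angle between any of beaker, amber_jar's own z axis and vertical above 0.6 rad).
Of cap_channel_1, cap_channel_2 only 1 to 2 are there at a start; the rules pass over those that are not, and their reading is None.
At some moment in a run one of low_channel_1, low_channel_2, low_channel_3, cap_channel_1, cap_channel_2 may be knocked a few centimetres aside while the robot is not near it.
It also fails if it takes over 210 s, if anything falls off the work surface, if the arm or the gripper's body presses on something with over 40 N, if the wrist force passes 120 N, or if a joint passes its speed limit or range.

## Working session

There is one attempt and no reset: what is moved stays moved. The work goes in short steps, Python scripts to look and compute and a tool call to move; the robot and the scene stay as the last step left them, time stands still between calls to the robot, and variables do not carry over. Pictures are saved under pics/ and viewed, at most 17 in all, crops included, and the job is handed in when it is done.

Besides the shell and the picture viewer there is one more tool, called by a JSON object that holds its "method" and its "body", one argument or row to a line. play_rows: Moves the arm, as the interface text tells. Its arguments: {"type":"object","properties":{"deltas":{"type":"array","items":{"type":"array","items":{"type":"number","minimum":-1,"maximum":1}}},"gripper":{"type":"number"}},"required":["deltas"]}

```bash
mkdir -p pics; cat > h.py <<'E'
from plant import *
import numpy as np, cv2
def snap(n,tag):
    m=camera_model(n); p,d=snapshot(n); cv2.imwrite(f'pics/{tag}.png',p); np.savez(f'pics/{tag}.npz',p=p,d=d,w=m['world_to_cam'],k=[m['fx'],m['fy'],m['cx'],m['cy']]); return p,d,m
def cloud(tag):
    z=np.load(f'pics/{tag}.npz'); d=z['d']; fx,fy,cx,cy=z['k']
    v,u=np.mgrid[:d.shape[0],:d.shape[1]]
    P=np.stack([(u-cx)/fx*d,(v-cy)/fy*d,d],-1); T=np.linalg.inv(z['w'])
    W=P@T[:3,:3].T+T[:3,3]; W[d==0]=np.nan
    return z['p'],W
E
python3 - <<'E'
from h import *
for n in('top','scene'): snap(n,n+'0')
o=get_obs();print(o['clock'],o['tool_pos'],o['orientation'],o['opening'])
E
```

```text
0.1 [0.21976882 0.6378161  0.24469875] [ 1.79915151e+02 -7.90210473e-03 -1.90167449e+01] 0.0872792984104707
```

View pics/top0.png

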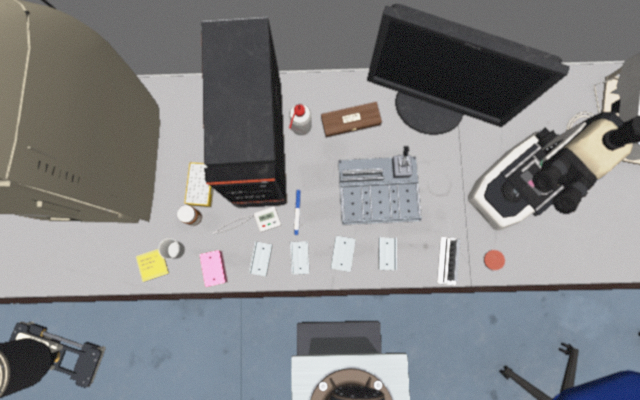

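View pics/scene0.png

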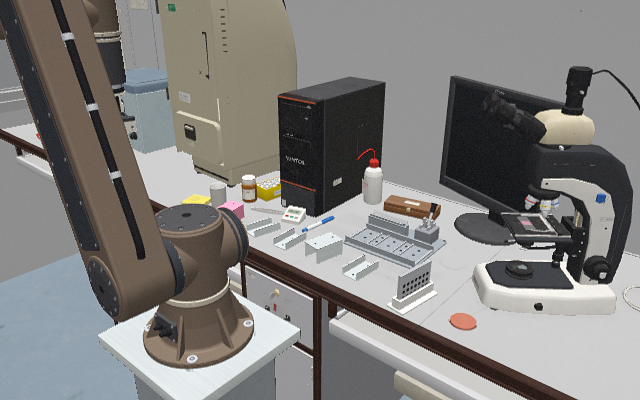

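```bash
cat > a.py <<'E'
from h import *
p,W=cloud('top0')
x0,x1,y0,y1=150,520,140,300
c=cv2.resize(p[y0:y1,x0:x1],None,fx=2.1,fy=2.1,interpolation=cv2.INTER_CUBIC)
z=np.nan_to_num(W[y0:y1,x0:x1,2]); h=np.clip(z/0.1*255,0,255).astype(np.uint8)
h=cv2.resize(cv2.applyColorMap(h,cv2.COLORMAP_JET),None,fx=2.1,fy=2.1,interpolation=cv2.INTER_NEAREST)[:250]
cv2.imwrite('pics/topc.png',np.vstack([c[:336],h])[:600])
for u,v in [(261,259),(300,258),(344,253),(388,253),(212,268),(171,248),(189,214),(447,260),(452,260),(340,190),(405,166),(380,190),(342,222),(420,220),(340,160)]:
    print(u,v,W[v,u].round(4))
m=(W[...,2]>0.008)&(W[...,2]<0.12)&(W[...,0]<0.9)
m[:,:150]=0
n,l,s,cc=cv2.connectedComponentsWithStats(m[:,:520].astype(np.uint8))
for i in range(1,n):
    if s[i,4]<30: continue
    Q=W[:,:520][l==i]; r=cv2.minAreaRect(Q[:,:2].astype(np.float32)*1000)
    print(s[i],np.round(r[0],1),np.round(r[1],1),round(r[2],1),'zmax',np.percentile(Q[:,2],[10,50,90,98]).round(3))
E
python3 a.py
```

```text
261 259 [0.418  0.2438 0.0005]
300 258 [ 0.4183  0.1325 -0.0034]
344 253 [0.4274 0.0089 0.0451]
388 253 [ 0.4263 -0.1184  0.0022]
212 268 [0.395  0.3735 0.0451]
171 248 [0.4551 0.5009 0.0072]
189 214 [0.5407 0.4281 0.0885]
447 260 [ 0.402  -0.276   0.0307]
452 260 [ 0.4009 -0.2812  0.0607]
340 190 [0.6111 0.0121 0.0074]
405 166 [ 0.6688 -0.1728  0.044 ]
380 190 [ 0.6078 -0.1035  0.0087]
342 222 [0.5177 0.0094 0.0058]
420 220 [ 0.518  -0.2143  0.005 ]
340 160 [0.6997 0.0093 0.0108]
[ 376   80  130   54 2563] [ 819.9 -262. ] [368.9  94.8] 67.6 zmax [0.011 0.016 0.116 0.119]
[229  87  59 121 632] [708.8 183.6] [133.5 358.4] 67.4 zmax [0.024 0.07  0.109 0.118]
[150 101  11 118 349] [695.5 532.8] [ 34.1 326.4] 87.3 zmax [0.095 0.107 0.117 0.119]
[ 321  101   62   36 1393] [822.1 -26.9] [ 70.  170.1] 11.6 zmax [0.027 0.032 0.036 0.038]
[289 105   6  16  44] [814.4 144.7] [12.6 38.1] 81.7 zmax [0.103 0.116 0.119 0.12 ]
[291 104  21  31 344] [801.5 114.3] [40.6 64.3] 46.2 zmax [0.031 0.09  0.118 0.119]
[ 468  142   52   88 2518] [ 615.9 -427.5] [138.7 258.6] 83.5 zmax [0.028 0.052 0.063 0.07
[... 760 characters left out ...]
 0.02  0.025 0.026]
[150 238  35  41 703] [426.2 513.3] [ 77.5 125.1] 26.4 zmax [0.012 0.017 0.066 0.072]
[441 238  20  45 646] [ 402.2 -283.6] [ 27.9 125.6] 81.7 zmax [0.02  0.047 0.09  0.092]
[249 241   8  32  62] [425.3 266.3] [ 8.3 88.3] 79.5 zmax [0.014 0.022 0.026 0.028]
[291 241   3  33  43] [421.  155.1] [89.4  3.2] 1.6 zmax [0.015 0.022 0.028 0.029]
[307 241   3  32  37] [421.3 110. ] [86.5  3. ] 1.6 zmax [0.017 0.022 0.026 0.027]
[265 244   8  32  56] [416.3 222.5] [ 6.8 88.4] 78.4 zmax [0.012 0.022 0.026 0.028]
[200 250  28  36 731] [396.7 372.7] [89.8 56. ] 11.3 zmax [0.039 0.046 0.049 0.051]
[ 310  368   83   32 1185] [78.3  1.3] [220.2  80.2] 88.9 zmax [0.01  0.013 0.023 0.043]
```

View pics/topc.png

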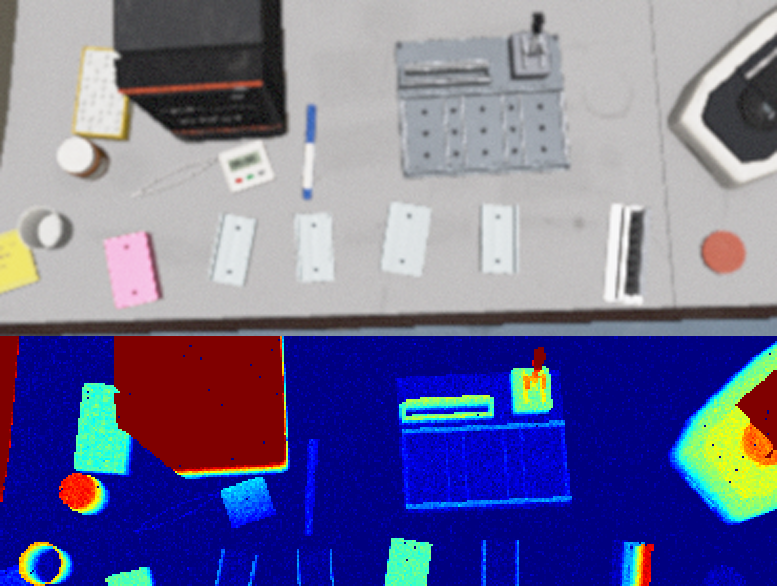

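Top view crop: low channels at full-image px (261,259), (300,258), (388,253), one cap (344,253), pink decoy (212,268), stand with plate (450,260), unit centre about (380,190). I move over the work and look with the wrist camera.

{"method": "play_rows", "body": {
  "deltas": [
    [0.02, -0.05, 0.01, 0, 0, 0.009],
    [0.02, -0.05, 0.01, 0, 0, 0.009],
    [0.02, -0.05, 0.01, 0, 0, 0.009],
    [0.02, -0.05, 0.01, 0, 0, 0.009],
    [0.02, -0.05, 0.01, 0, 0, 0.009],
    [0.02, -0.05, 0.01, 0, 0, 0.009],
    [0.02, -0.05, 0.01, 0, 0, 0.009],
    [0.02, -0.05, 0.01, 0, 0, 0.009],
    [0.02, -0.05, 0.01, 0, 0, 0.009],
    [0.02, -0.05, 0.01, 0, 0, 0.009]
  ],
  "gripper": 1
}}

```text
clock: 1.1
tool_pos: [0.3799, 0.2363, 0.3258]
orientation: [-180.0, 0.0, -2.7]
force: [1.5, 0.9, -0.7]
opening: 0.0873
gripper_force: 0.0
```

{"method": "play_rows", "body": {
  "deltas": [
    [0.0, -0.05, 0.01, 0, 0, 0.009],
    [0.0, -0.05, 0.01, 0, 0, 0.009],
    [0.0, -0.05, 0.01, 0, 0, 0],
    [0.01, -0.05, 0.01, 0, 0, 0],
    [0.01, -0.05, 0, 0, 0, 0],
    [0.02, -0.03, 0, 0, 0, 0],
    [0.02, 0, 0, 0, 0, 0],
    [0.02, 0, 0, 0, 0, 0],
    [0.02, 0, 0, 0, 0, 0],
    [0, 0, 0, 0, 0, 0]
  ]
}}

```text
clock: 2.1
tool_pos: [0.4612, 0.0142, 0.3567]
orientation: [180.0, 0.1, 0.4]
force: [-0.7, -0.5, -0.3]
opening: 0.0877
gripper_force: 0.0
```

```bash
python3 - <<'E'
from h import *
o=get_obs();print(o['clock'],o['tool_pos'],o['orientation'],o['joint_pos'])
p,d,m=snap('wrist','w1'); print(np.linalg.inv(m['world_to_cam']).round(3),m['fx'])
E
```

```text
2.1 [0.46122972 0.01424256 0.35670903] [1.79953924e+02 8.89916282e-02 3.97755644e-01] [ 2.63309100e+01 -3.40017502e+00 -1.37890222e+01  2.55974513e-03
 -7.97113336e+01  6.40664220e+01]
[[ 0.007 -0.967 -0.253  0.53 ]
 [-1.    -0.007 -0.002  0.014]
 [ 0.     0.253 -0.967  0.496]
 [ 0.     0.     0.     1.   ]] 325.04836218932127
```

View pics/w1.png

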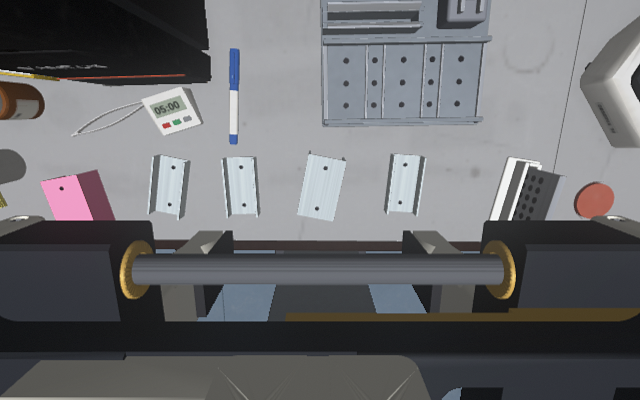

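Wrist view: the low channels at (170,185), (240,185), (405,183), cap at (322,185), unit bed around (402,80), stand/plate (525,190). Now fit poses from depth.

```bash
cat > b.py <<'E'
from h import *
import sys
def fit(tag,crop=None):
    p,W=cloud(tag); m=(W[...,2]>0.010)&(W[...,2]<0.12)&(W[...,0]<0.9)&(W[...,0]>0.36); m[225:]=0
    n,l,s,cc=cv2.connectedComponentsWithStats(m.astype(np.uint8))
    for i in range(1,n):
        if s[i,4]<120: continue
        Q=W[l==i]; t=np.percentile(Q[:,2],98); Q=Q[Q[:,2]>t-.008] ; r=cv2.minAreaRect(Q[:,:2].astype(np.float32)*1000)
        print(s[i],np.round(r[0],1),np.round(r[1],1),round(r[2],1),'z98',t.round(4))
if __name__=='__main__':
    fit(sys.argv[1])
    p,W=cloud(sys.argv[1])
    print('table z',np.nanmedian(W[140:150,250:300,2]))
    # unit walls: z 20..30 within unit bounds
    for nm,(xa,xb) in dict(front=(.49,.55),back=(.60,.65)).items():
        q=W[(W[...,2]>.021)&(W[...,2]<.03)&(W[...,0]>xa)&(W[...,0]<xb)&(W[...,1]<.03)&(W[...,1]>-.23)]
        (a,b)=np.polyfit(q[:,1],q[:,0],1); print(nm,len(q),'x at y=-.1',a*-.1+b,'slope',a,'y range',np.percentile(q[:,1],[.5,99.5]),'res',np.std(q[:,0]-a*q[:,1]-b))
E
python3 b.py w1
```

```text
[  57    0  155   87 3797] [580.1 217.6] [ 61.4 157.3] 29.1 z98 0.1185
[ 322    0  102   35 2985] [648.5 -54.5] [ 29.3 113. ] 1.6 z98 0.0563
[ 437    0   51   30 1353] [ 657.8 -169.8] [13.8 28.3] 2.2 z98 0.0622
[ 580   16   60  132 5116] [ 557.6 -388.1] [125.8  37.8] 14.6 z98 0.0567
[ 323   36  169   89 3406] [ 574.8 -106.4] [110.1 224.5] 1.4 z98 0.0273
[229  48  10  96 732] [552.2 133.9] [ 12.8 129.8] 86.3 z98 0.0156
[  0  69  57  12 234] [568.5 305.6] [5.  0.2] 89.8 z98 0.1132
[   0   81   42   39 1372] [540.8 416.4] [12.4 42. ] 76.2 z98 0.0663
[ 142   87   59   48 1849] [544.3 223.1] [25.6 62.3] 17.2 z98 0.0339
[  0 149  22  35 596] [445.9 461.4] [ 8.6 35.1] 73.1 z98 0.0443
[ 297  151   50   70 2361] [428.4   8.2] [54.  90.2] 79.1 z98 0.0476
[147 155  11  59 361] [425.8 261.3] [ 4.3 89.1] 78.2 z98 0.0254
[385 154  11  60 244] [428.7 -95.9] [ 3.7 89. ] 86.4 z98 0.0251
[252 157   7  60 217] [422.9 106.6] [88.4  3.6] 1.5 z98 0.0254
[414 156  13  60 281] [ 426.5 -140.8] [ 3.8 88.3] 86.6 z98 0.0251
[221 158  10  60 265] [421.  151.6] [88.9  3.4] 1.5 z98 0.0252
[177 161  12  59 306] [416.7 217. ] [ 4.  89.2] 78.7 z98 0.0251
[ 500  160   67   60 2746] [ 426.6 -292.9] [11.1 61.8] 82.9 z98 0.0915
[  40  170   71   50 2489] [407.1 371.7] [69.4 56.8] 10.6 z98 0.0477
table z -4.420855487885511e-05
front 703 x at y=-.1 0.5227176311488722 slope -0.023635685000473087 y range [-0.21755     0.00311621] res 0.0017409589330238996
back 1147 x at y=-.1 0.6288083966830879 slope -0.02179767370081436 y range [-0.21356262  0.00702902] res 0.0057115083241427
```

{"method": "play_rows", "body": {
  "deltas": [
    [-0.0105, -0.0414, -0.03, 0, 0, -0.005],
    [-0.0105, -0.0414, -0.03, 0, 0, -0.005],
    [-0.0105, -0.0414, -0.03, 0, 0, -0.005],
    [-0.0105, -0.0414, -0.03, 0, 0, -0.005],
    [0, 0, -0.05, 0, 0, 0],
    [0, 0, -0.05, 0, 0, 0],
    [0, 0, -0.05, 0, 0, 0],
    [0, 0, -0.05, 0, 0, 0],
    [0, 0, -0.04, 0, 0, 0],
    [0, 0, -0.03, 0, 0, 0]
  ]
}}

```text
clock: 3.15
tool_pos: [0.4252, -0.1181, 0.0439]
orientation: [180.0, 0.1, -3.1]
force: [0.3, -1.3, 0.8]
opening: 0.0873
gripper_force: 0.0
```

{"method": "play_rows", "body": {
  "deltas": [
    [0, 0, -0.014, 0, 0, 0],
    [0, 0, -0.008, 0, 0, 0],
    [0, 0, 0, 0, 0, 0]
  ]
}}

```text
clock: 3.45
tool_pos: [0.4259, -0.1181, 0.0276]
orientation: [180.0, 0.1, -3.1]
force: [-0.4, -0.3, 0.3]
opening: 0.0876
gripper_force: 0.0
```

{"method": "play_rows", "body": {
  "deltas": [
    [0, 0, 0, 0, 0, 0],
    [0, 0, 0, 0, 0, 0],
    [0, 0, 0, 0, 0, 0],
    [0, 0, 0, 0, 0, 0],
    [0, 0, 0, 0, 0, 0],
    [0, 0, 0, 0, 0, 0]
  ],
  "gripper": -1
}}

```text
clock: 4.05
tool_pos: [0.4264, -0.1183, 0.0281]
orientation: [-180.0, -0.0, -3.2]
force: [-0.8, 0.4, 2.4]
opening: 0.0478
gripper_force: 30.0
```

{"method": "play_rows", "body": {
  "deltas": [
    [0, 0, 0.03, 0, 0, 0],
    [0, 0, 0.05, 0, 0, 0],
    [0, 0, 0.05, 0, 0, 0],
    [0, 0, 0.05, 0, 0, 0.005],
    [0.02, -0.01, 0.05, 0, 0, 0.005],
    [0.02, -0.01, 0.05, 0, 0, 0.005],
    [0.02, -0.01, 0.03, 0, 0, 0.005],
    [0.02, -0.01, 0.03, 0, 0, 0.005],
    [0.014, -0.01, 0, 0, 0, 0],
    [0, 0, 0, 0, 0, 0]
  ]
}}

```text
clock: 5.05
tool_pos: [0.5022, -0.1588, 0.2992]
orientation: [-180.0, 0.0, 1.3]
force: [-0.5, 0.0, -1.6]
opening: 0.0473
gripper_force: 30.0
```

```bash
python3 - <<'E'
from h import *
o=get_obs();print(o['clock'],o['tool_pos'],o['orientation'],o['opening'])
snap('wrist','w2')
E
```

```text
5.05 [ 0.50222714 -0.15877295  0.29918793] [-1.79981630e+02  4.00377402e-02  1.26630006e+00] 0.047324785452010486
```

View pics/w2.png

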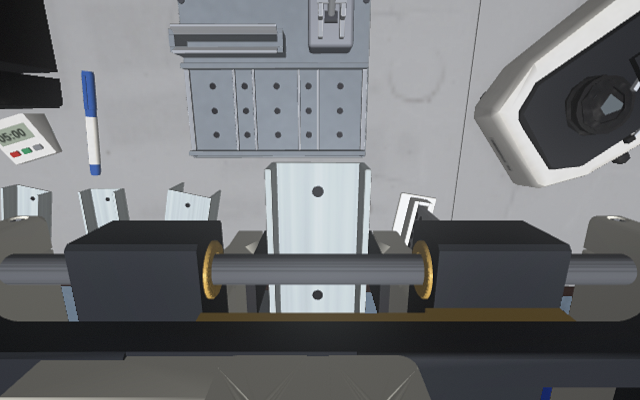

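Held channel spans u 266–370 with front end at v≈165; unit bed u 190–366, v 68–155; slot around (226,40), pod (330,25). Compute offsets.

```bash
cat > c.py <<'E'
from h import *
p,W=cloud('w2')
v,u=np.mgrid[:400,:640]
H=W[(v>160)&(v<215)&(u>255)&(u<380)&(W[...,2]>.24)&(W[...,2]<.4)]
t=np.array([.50223,-.15877,.29919]); a=np.radians(1.27)
L=(H-t); X=np.cos(a)*L[:,0]+np.sin(a)*L[:,1]; Y=-np.sin(a)*L[:,0]+np.cos(a)*L[:,1]
print('held ymin/max',np.percentile(Y,[.5,1,99,99.5]),'xmax',np.percentile(X,[99,99.7]),'z',np.percentile(L[:,2],[5,50,95]))
# unit
B=(W[...,1]<.03)&(W[...,1]>-.24)&(W[...,0]<.9)&(W[...,0]>.5)&(W[...,2]<.2)
def band(lo,hi,x0,x1,y0=-.24,y1=.03): 
    return W[B&(W[...,2]>lo)&(W[...,2]<hi)&(W[...,0]>x0)&(W[...,0]<x1)&(W[...,1]>y0)&(W[...,1]<y1)]
for nm,xa,xb in(('front',.50,.55),('back',.61,.65)):
    q=band(.023,.03,xa,xb); 
    for _ in range(3):
        k=np.polyfit(q[:,1],q[:,0],1); r=q[:,0]-np.polyval(k,q[:,1]); q=q[abs(r)<.005]
    print(nm,len(q),np.polyval(k,-.105),k[0],'y',np.percentile(q[:,1],[.5,99.5]),'xr',np.percentile(r,[2,98]))
q=band(.0115,.0165,.545,.61); h,e=np.histogram(q[:,1],np.arange(-.23,.03,.002)); print('ribs',[(round(e[i]+.001,3),h[i]) for i in range(len(h)) if h[i]>8])
q=band(.05,.07,.6,.72,-.12,.03); r=cv2.minAreaRect((q[:,:2]*1000).astype(np.float32)); print('slot',r, q[:,2].max())
q=band(.046,.053,.62,.75,-.24,-.11); r=cv2.minAreaRect((q[:,:2]*1000).astype(np.float32)); print('pod',r,len(q))
q=band(.105,.14,.62,.85,-.24,-.11); print('bathead',len(q),np.median(q,0),q.min(0),q.max(0))
# base left/right edges
q=band(.006,.0095,.5,.75); print('base y',np.percentile(q[:,1],[.5,99.5]))
E
python3 c.py
```

```text
held ymin/max [-0.02445274 -0.0242275   0.02246548  0.02273236] xmax [0.04524454 0.04537444] z [-0.02621545 -0.02500831 -0.00425249]
front 787 0.5231444394379038 -0.02481158082587651 y [-0.21782344  0.00220912] xr [-0.00246049  0.00263684]
back 1001 0.6266645065458362 -0.0226282543232419 y [-0.21543093  0.00500449] xr [-0.00274625  0.00300765]
ribs [(np.float64(-0.219), np.int64(22)), (np.float64(-0.217), np.int64(85)), (np.float64(-0.215), np.int64(87)), (np.float64(-0.213), np.int64(66)), (np.float64(-0.159), np.int64(43)), (np.float64(-0.157), np.int64(64)), (np.float64(-0.135), np.int64(71)), (np.float64(-0.133), np.int64(53)), (np.float64(-0.079), np.int64(79)), (np.float64(-0.077), np.int64(54)), (np.float64(-0.057), np.int64(10)), (np.float64(-0.055), np.int64(79)), (np.float64(-0.053), np.int64(51)), (np.float64(-0.001), np.int64(16)), (np.float64(0.001), np.int64(94)), (np.float64(0.003), np.int64(80)), (np.float64(0.005), np.int64(75)), (np.float64(0.007), np.int64(14))]
slot ((648.2266235351562, -54.384944915771484), (28.462236404418945, 113.87947082519531), 1.1487140655517578) 0.057958852557361495
pod ((665.2866821289062, -151.91586303710938), (48.88147735595703, 86.40469360351562), 4.275688171386719) 1566
  return _methods._mean(a, axis=axis, dtype=dtype,
  ret = um.true_divide(
Traceback (most recent call last):
  File "c.py", line 20, in <module>
    q=band(.105,.14,.62,.85,-.24,-.11); print('bathead',len(q),np.median(q,0),q.min(0),q.max(0))
                                                                              ~~~~~^^^
ValueError: zero-size array to reduction operation minimum which has no identity
```

{"method": "play_rows", "body": {
  "deltas": [
    [0.02, -0.008, -0.04, 0, 0, 0],
    [0.03, -0.01, -0.045, 0, 0, 0],
    [0.03, -0.01, -0.045, 0, 0, 0],
    [0.0135, -0.004, -0.045, 0, 0, 0],
    [0, 0, -0.05, 0, 0, 0],
    [0, 0, -0.04, 0, 0, 0],
    [0, 0, -0.025, 0, 0, 0],
    [0, 0, -0.01, 0, 0, 0],
    [0, 0, 0, 0, 0, 0]
  ]
}}

```text
clock: 6.0
tool_pos: [0.5748, -0.1837, 0.0585]
orientation: [-180.0, 0.2, 1.3]
force: [-0.7, -0.2, -1.3]
opening: 0.0475
gripper_force: 30.0
```

```bash
python3 - <<'E'
from h import *
o=get_obs();print(o['clock'],o['tool_pos'],o['orientation'],o['opening'],o['force'])
snap('wrist','w3')
E
```

```text
6.0 [ 0.57477984 -0.1836636   0.05852918] [-179.99011476    0.19557255    1.32879709] 0.04746556514484404 [-0.74503836 -0.18111282 -1.27907236]
```

View pics/w3.png

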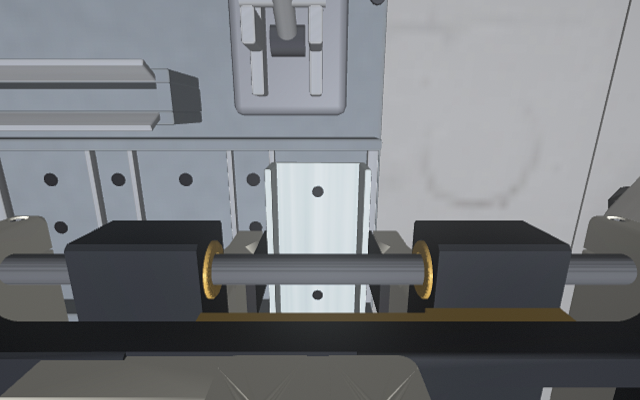

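Channel (u 266–370) hovers over seat 3, ribs near u 232/372. Check with depth.

```bash
cat > d.py <<'E'
from h import *
import sys
def rib(tag):
    p,W=cloud(tag)
    q=W[(W[...,2]>.0115)&(W[...,2]<.0165)&(W[...,0]>.59)&(W[...,0]<.62)]
    h,e=np.histogram(q[:,1]+.0237*(q[:,0]-.5755),np.arange(-.24,.03,.002)); print('ribs',[(round(float(e[i]+.001),3),int(h[i])) for i in range(len(h)) if h[i]>8])
    q=W[(W[...,2]>.023)&(W[...,2]<.030)&(W[...,0]>.615)&(W[...,0]<.64)&(W[...,1]<-.13)&(W[...,1]>-.21)]
    print('backwall x',np.percentile(q[:,0]+.0237*(q[:,1]+.1045),[3,50,97]))
rib(sys.argv[1])
p,W=cloud('w3'); H=W[165:215,255:380]; H=H[(H[...,2]>.03)&(H[...,2]<.065)]
print(np.percentile(H[:,1],[.5,1,99,99.5]),np.percentile(H[:,0],[99,99.7]),H[:,2].max())
E
python3 d.py w3
```

```text
ribs [(-0.217, 99), (-0.215, 176), (-0.213, 55), (-0.211, 26), (-0.157, 22), (-0.155, 17), (-0.135, 72), (-0.133, 184), (-0.131, 48), (-0.079, 104), (-0.077, 209), (-0.075, 32), (-0.055, 133), (-0.053, 211), (-0.051, 41), (0.001, 65), (0.003, 9)]
backwall x [0.62389744 0.62657184 0.62942287]
[-0.20728189 -0.20699403 -0.16030213 -0.16006626] [0.61960427 0.62041673] 0.05591650338389845
```

{"method": "play_rows", "body": {
  "deltas": [
    [0.001, -0.002, 0, 0, 0, 0],
    [0, 0, -0.01, 0, 0, 0],
    [0, 0, -0.01, 0, 0, 0],
    [0, 0, -0.005, 0, 0, 0],
    [0, 0, -0.001, 0, 0, 0],
    [0, 0, 0, 0, 0, 0]
  ]
}}

```text
clock: 6.65
tool_pos: [0.577, -0.1855, 0.0389]
orientation: [180.0, 0.0, 1.3]
force: [-0.3, 0.1, -0.4]
opening: 0.0479
gripper_force: 30.0
```

{"method": "play_rows", "body": {
  "deltas": [
    [0, 0, -0.002, 0, 0, 0],
    [0, 0, -0.002, 0, 0, 0],
    [0, 0, 0, 0, 0, 0]
  ]
}}

```text
clock: 6.95
tool_pos: [0.5773, -0.1855, 0.0362]
orientation: [180.0, -0.0, 1.3]
force: [-0.5, 1.1, 1.3]
opening: 0.0477
gripper_force: 30.0
```

{"method": "play_rows", "body": {
  "deltas": [
    [0, 0, 0, 0, 0, 0],
    [0, 0, 0, 0, 0, 0],
    [0, 0, 0, 0, 0, 0]
  ],
  "gripper": 0.3
}}

```text
clock: 7.25
tool_pos: [0.5772, -0.1855, 0.036]
orientation: [180.0, -0.0, 1.3]
force: [-0.2, 0.3, -0.5]
opening: 0.0566
gripper_force: 0.0
```

{"method": "play_rows", "body": {
  "deltas": [
    [0, 0, 0.02, 0, 0, 0],
    [0, 0, 0.04, 0, 0, 0],
    [0, 0, 0.05, 0, 0, 0],
    [0, 0, 0.05, 0, 0, 0],
    [0, 0, 0.05, 0, 0, 0],
    [-0.02, 0.05, 0.03, 0, 0, 0],
    [-0.03, 0.05, 0, 0, 0, 0],
    [-0.03, 0.05, 0, 0, 0, 0],
    [-0.03, 0.05, 0, 0, 0, 0],
    [0, 0, 0, 0, 0, 0]
  ],
  "gripper": 0.5
}}

```text
clock: 8.25
tool_pos: [0.4869, -0.0223, 0.2286]
orientation: [-179.9, -0.1, 1.6]
force: [0.5, -0.7, 1.1]
opening: 0.0656
gripper_force: 0.0
```

```bash
cat > e.py <<'E'
from h import *
import sys
tag=sys.argv[1]
o=get_obs();print(o['clock'],o['tool_pos'],o['orientation'][2],o['opening'],o['joint_pos'].round(0) if hasattr(o['joint_pos'],'round') else o['joint_pos'])
snap('wrist',tag)
from b import fit; fit(tag)
E
python3 e.py w4
```

```text
8.25 [ 0.48686906 -0.02228581  0.22864185] 1.561910069796967 0.06559205471215743 [ 21.   3. -24.  -0. -63.  71.]
[   0    0  141   96 8296] [600.2 187.1] [56.4 51.5] 1.0 z98 0.1182
[ 287    0  143   33 4185] [639.3 -53. ] [124.   18.5] 86.8 z98 0.056
[ 446    0   73   28 1823] [ 653.2 -170. ] [ 4.7 28.4] 1.6 z98 0.0602
[  291    38   232   116 10484] [ 574.7 -106.5] [109.9 223.6] 1.6 z98 0.032
[ 166   48   13  127 1340] [551.9 133.7] [ 12.7 130. ] 85.5 z98 0.0152
[  42   99   88   63 3452] [545.4 222.8] [23.8 62.4] 17.6 z98 0.0338
[ 62 187  13  38 429] [448.7 256.7] [ 4.7 42. ] 78.5 z98 0.0249
[ 264  186   57   39 1498] [455.5   2.9] [53.9 35.3] 79.3 z98 0.0474
[155 192  12  28 232] [451.2 152.3] [29.6  4. ] 1.7 z98 0.025
[196 192  10  33 228] [450.3 107.4] [34.3  4.2] 2.3 z98 0.0249
[103 196  12  24 234] [447.9 210.9] [ 4.5 25.5] 79.1 z98 0.0248
[543 203  46  22 618] [ 456.  -295.1] [4.2 9.3] 32.1 z98 0.0531
```

View pics/w4.png

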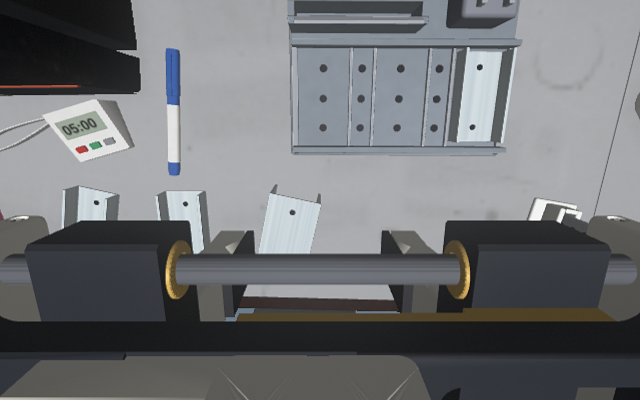

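Low channel is seated in seat 3 (482,95). Next, low channel B.

{"method": "play_rows", "body": {
  "deltas": [
    [-0.02, 0.0475, 0, 0, 0, 0],
    [-0.02, 0.0475, -0.01, 0, 0, 0],
    [-0.02, 0.0475, -0.03, 0, 0, 0],
    [-0.021, 0.0475, -0.04, 0, 0, 0],
    [0, 0, -0.05, 0, 0, 0],
    [0, 0, -0.05, 0, 0, 0],
    [0, 0, -0.04, 0, 0, 0],
    [0, 0, -0.02, 0, 0, 0],
    [0, 0, -0.011, 0, 0, 0],
    [0, 0, 0, 0, 0, 0]
  ],
  "gripper": 1
}}

```text
clock: 9.3
tool_pos: [0.4251, 0.124, 0.0277]
orientation: [179.9, 0.1, 1.3]
force: [0.2, 0.2, 0.5]
opening: 0.0875
gripper_force: 0.0
```

{"method": "play_rows", "body": {
  "deltas": [
    [0, 0, 0, 0, 0, 0],
    [0, 0, 0, 0, 0, 0],
    [0, 0, 0, 0, 0, 0],
    [0, 0, 0, 0, 0, 0],
    [0, 0, 0, 0, 0, 0],
    [0, 0, 0, 0, 0, 0]
  ],
  "gripper": -1
}}

```text
clock: 9.9
tool_pos: [0.4254, 0.125, 0.029]
orientation: [-180.0, -0.0, 1.3]
force: [-0.2, 1.0, 4.1]
opening: 0.0474
gripper_force: 30.0
```

{"method": "play_rows", "body": {
  "deltas": [
    [0, 0, 0.03, 0, 0, 0],
    [0, 0, 0.05, 0, 0, 0],
    [0, 0, 0.045, 0, 0, 0],
    [0.03, -0.045, 0, 0, 0, 0],
    [0.03, -0.045, 0, 0, 0, 0],
    [0.03, -0.045, 0, 0, 0, 0],
    [0.03, -0.045, 0, 0, 0, 0],
    [0.03, -0.045, 0, 0, 0, 0],
    [0.03, -0.045, 0, 0, 0, 0],
    [0.012, -0.018, 0, 0, 0, 0]
  ]
}}

```text
clock: 10.9
tool_pos: [0.5799, -0.1085, 0.128]
orientation: [180.0, 0.0, 1.2]
force: [0.2, 1.0, -0.9]
opening: 0.0475
gripper_force: 30.0
```

{"method": "play_rows", "body": {
  "deltas": [
    [0, 0, -0.03, 0, 0, 0],
    [0, 0, -0.03, 0, 0, 0],
    [0, 0, -0.02, 0, 0, 0],
    [0, 0, -0.01, 0, 0, 0],
    [0, 0, 0, 0, 0, 0]
  ]
}}

```text
clock: 11.4
tool_pos: [0.5778, -0.1055, 0.0556]
orientation: [180.0, 0.1, 1.3]
force: [0.1, 1.3, -0.2]
opening: 0.0479
gripper_force: 30.0
```

{"method": "play_rows", "body": {
  "deltas": [
    [0, 0, -0.01, 0, 0, 0],
    [0, 0, -0.008, 0, 0, 0],
    [0, 0, -0.005, 0, 0, 0],
    [0, 0, -0.002, 0, 0, 0],
    [0, 0, 0, 0, 0, 0]
  ]
}}

```text
clock: 11.9
tool_pos: [0.5787, -0.1056, 0.0371]
orientation: [180.0, -0.0, 1.3]
force: [-2.1, 0.9, 3.1]
opening: 0.048
gripper_force: 30.0
```

{"method": "play_rows", "body": {
  "deltas": [
    [0, 0, 0, 0, 0, 0],
    [0, 0, 0, 0, 0, 0],
    [0, 0, 0, 0, 0, 0]
  ],
  "gripper": 0.3
}}

```text
clock: 12.2
tool_pos: [0.5788, -0.1057, 0.0367]
orientation: [-180.0, -0.0, 1.3]
force: [-0.3, -0.1, -0.2]
opening: 0.0564
gripper_force: 0.0
```

{"method": "play_rows", "body": {
  "deltas": [
    [0, 0, 0.02, 0, 0, 0],
    [0, 0, 0.05, 0, 0, 0],
    [0, 0, 0.05, 0, 0, 0],
    [-0.03, 0.02, 0.04, 0, 0, -0.007],
    [-0.04, 0.03, 0, 0, 0, -0.007],
    [-0.04, 0.03, 0, 0, 0, -0.007],
    [-0.04, 0.03, 0, 0, 0, -0.007],
    [-0.04, 0.04, 0, 0, 0, -0.007],
    [-0.006, 0.04, 0, 0, 0, -0.007],
    [0, 0.04, 0, 0, 0, -0.007]
  ],
  "gripper": 0.5
}}

```text
clock: 13.2
tool_pos: [0.4207, 0.0792, 0.1653]
orientation: [-179.9, -0.1, -7.5]
force: [1.2, -0.1, 1.0]
opening: 0.0656
gripper_force: 0.0
```

{"method": "play_rows", "body": {
  "deltas": [
    [0, 0.045, 0, 0, 0, -0.007],
    [0, 0.045, 0, 0, 0, -0.007],
    [0, 0.045, -0.01, 0, 0, -0.008],
    [0, 0.04, -0.02, 0, 0, 0],
    [0, 0.027, -0.03, 0, 0, 0],
    [0, 0, 0, 0, 0, 0]
  ],
  "gripper": 1
}}

```text
clock: 13.8
tool_pos: [0.4209, 0.2411, 0.1141]
orientation: [179.8, 0.1, -11.3]
force: [0.1, -0.5, -0.7]
opening: 0.0876
gripper_force: 0.0
```

{"method": "play_rows", "body": {
  "deltas": [
    [0, 0, -0.03, 0, 0, 0],
    [0, 0, -0.04, 0, 0, 0],
    [0, 0, -0.025, 0, 0, 0],
    [0, 0, -0.0125, 0, 0, 0],
    [0, 0, 0, 0, 0, 0]
  ]
}}

```text
clock: 14.3
tool_pos: [0.4216, 0.2391, 0.03]
orientation: [179.9, 0.1, -11.5]
force: [0.7, -1.1, 0.2]
opening: 0.0877
gripper_force: 0.0
```

{"method": "play_rows", "body": {
  "deltas": [
    [0, 0, 0, 0, 0, 0],
    [0, 0, 0, 0, 0, 0],
    [0, 0, 0, 0, 0, 0],
    [0, 0, 0, 0, 0, 0],
    [0, 0, 0, 0, 0, 0],
    [0, 0, 0, 0, 0, 0]
  ],
  "gripper": -1
}}

```text
clock: 14.9
tool_pos: [0.4219, 0.24, 0.0309]
orientation: [-180.0, -0.0, -11.4]
force: [-1.5, -0.4, 3.2]
opening: 0.048
gripper_force: 30.0
```

{"method": "play_rows", "body": {
  "deltas": [
    [0, 0, 0.03, 0, 0, 0],
    [0, 0, 0.05, 0, 0, 0],
    [0, 0, 0.045, 0, 0, 0],
    [0, -0.045, 0, 0, 0, 0.01],
    [0, -0.045, 0, 0, 0, 0.01],
    [0, -0.045, 0, 0, 0, 0.01],
    [0.02, -0.045, 0, 0, 0, 0.01],
    [0.03, -0.045, 0, 0, 0, 0.01],
    [0.03, -0.045, 0, 0, 0, 0.01],
    [0.03, -0.04, 0, 0, 0, 0.0106]
  ]
}}

```text
clock: 15.9
tool_pos: [0.5104, -0.0099, 0.1308]
orientation: [-180.0, -0.0, 1.3]
force: [0.7, 1.9, -0.8]
opening: 0.048
gripper_force: 30.0
```

{"method": "play_rows", "body": {
  "deltas": [
    [0.03, -0.015, 0, 0, 0, 0],
    [0.03, -0.007, 0, 0, 0, 0],
    [0.0195, 0, -0.02, 0, 0, 0],
    [0, 0, -0.03, 0, 0, 0],
    [0, 0, -0.03, 0, 0, 0],
    [0, 0, -0.012, 0, 0, 0],
    [0, 0, 0, 0, 0, 0]
  ]
}}

```text
clock: 16.6
tool_pos: [0.5724, -0.026, 0.0556]
orientation: [180.0, 0.2, 1.3]
force: [0.5, -0.2, 0.2]
opening: 0.0478
gripper_force: 30.0
```

```bash
python3 e.py w5
```

```text
16.6 [ 0.57235725 -0.02596197  0.05561866] 1.2527531129257021 0.0477536182928951 [ 17.  22. -25.  -0. -43.  74.]
[  539     0   101   118 10813] [ 664.  -149.6] [51.4 21.3] 18.6 z98 0.0516
[  240    61   293    73 15917] [648.3 -54.6] [ 28.6 114.4] 1.2 z98 0.0563
[  255   139   385    86 26221] [612.6 -83.7] [ 4.  61.2] 1.7 z98 0.1088
[   0  152   64   73 1842] [610.8  57.9] [9.3 3.4] 76.2 z98 0.1116
[105 220 117   5 560] [611.1  16.5] [ 2.3 30.8] 0.6 z98 0.1119
```

View pics/w5.png

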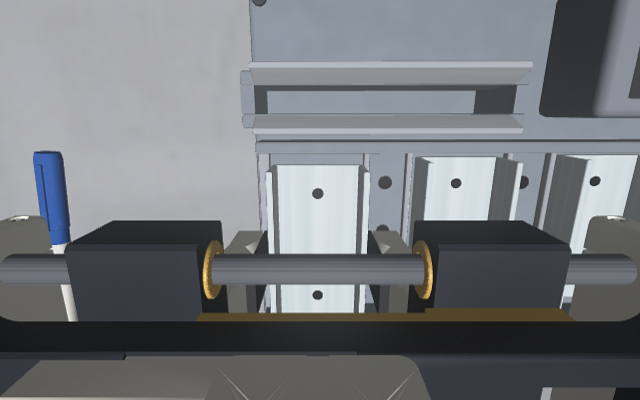

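Channel is above seat 1 (u 266–370 between ribs ~258 and ~372); seats 2 and 3 filled. Lower, release, then look at the cap.

{"method": "play_rows", "body": {
  "deltas": [
    [0, 0, -0.01, 0, 0, 0],
    [0, 0, -0.008, 0, 0, 0],
    [0, 0, -0.003, 0, 0, 0],
    [0, 0, -0.001, 0, 0, 0],
    [0, 0, 0, 0, 0, 0]
  ]
}}

```text
clock: 17.15
tool_pos: [0.5735, -0.0257, 0.0396]
orientation: [180.0, -0.0, 1.3]
force: [0.5, 0.4, -0.6]
opening: 0.0476
gripper_force: 30.0
```

{"method": "play_rows", "body": {
  "deltas": [
    [0, 0, -0.001, 0, 0, 0],
    [0, 0, 0, 0, 0, 0],
    [0, 0, 0, 0, 0, 0]
  ],
  "gripper": 0.3
}}

```text
clock: 17.45
tool_pos: [0.5736, -0.0257, 0.0388]
orientation: [-180.0, -0.0, 1.3]
force: [0.1, -0.0, -0.1]
opening: 0.0566
gripper_force: 0.0
```

{"method": "play_rows", "body": {
  "deltas": [
    [0, 0, 0.02, 0, 0, 0],
    [0, 0, 0.05, 0, 0, 0],
    [0, 0, 0.05, 0, 0, 0],
    [-0.04, 0, 0.05, 0, 0, 0],
    [-0.04, 0, 0.05, 0, 0, 0],
    [-0.04, -0.02, 0.04, 0, 0, 0],
    [-0.02, -0.02, 0.03, 0, 0, 0],
    [0, -0.02, 0, 0, 0, 0],
    [0, 0, 0, 0, 0, 0]
  ],
  "gripper": 1
}}

```text
clock: 18.35
tool_pos: [0.4627, -0.0746, 0.2702]
orientation: [-180.0, -0.2, 1.2]
force: [-0.3, -0.2, -0.9]
opening: 0.0877
gripper_force: 0.0
```

```bash
python3 e.py w6
```

```text
18.35 [ 0.46273852 -0.07461833  0.27020102] 1.202102307543015 0.08766030525656696 [ 15.  -0. -22.   0. -68.  76.]
[   0    0  112   77 6619] [594.9 179.3] [36.7 47. ] 88.4 z98 0.118
[ 238    0  126   19 2039] [637.1 -54.6] [  6.9 113.9] 1.2 z98 0.0565
[386   0  55  14 629] [ 643.8 -169.7] [47.7  3.2] 89.1 z98 0.0483
[ 563    0   77  162 8374] [ 557.2 -391.2] [128.6  38.7] 15.0 z98 0.0595
[  245    21   208   108 14886] [ 574.5 -106. ] [109.8 222.6] 1.5 z98 0.0325
[ 133   32   16  118 1129] [551.7 133.3] [ 13.  130.8] 86.4 z98 0.0153
[  21   79   83   59 3006] [544.9 222.8] [27.5 63. ] 13.1 z98 0.0339
[ 219  159   60   66 2906] [436.2   6.7] [54.3 74.4] 79.1 z98 0.0475
[ 473  174   69   51 2195] [ 443.3 -295.4] [10.4 27.7] 82.0 z98 0.0914
```

View pics/w6.png

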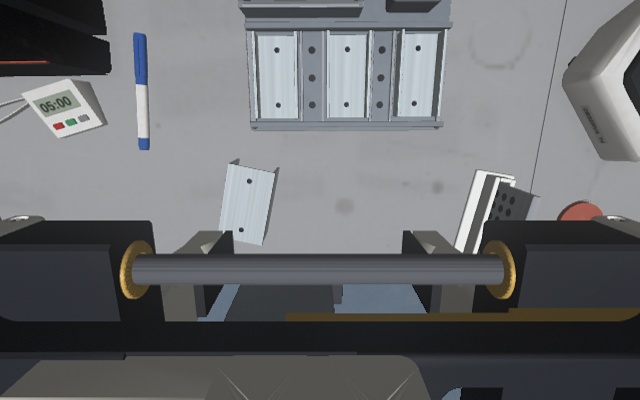

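{"method": "play_rows", "body": {
  "deltas": [
    [-0.01, 0.026, 0, 0, 0, -0.017],
    [-0.011, 0.026, -0.02, 0, 0, -0.017],
    [-0.011, 0.026, -0.03, 0, 0, -0.017],
    [-0.011, 0.027, -0.03, 0, 0, -0.017],
    [0, 0, -0.05, 0, 0, 0],
    [0, 0, -0.05, 0, 0, 0],
    [0, 0, -0.045, 0, 0, 0],
    [0, 0, -0.03, 0, 0, 0],
    [0, 0, -0.02, 0, 0, 0],
    [0, 0, -0.011, 0, 0, 0]
  ]
}}

```text
clock: 19.4
tool_pos: [0.4276, 0.0102, 0.038]
orientation: [179.9, 0.2, -11.0]
force: [-0.2, -0.1, 1.5]
opening: 0.0876
gripper_force: 0.0
```

{"method": "play_rows", "body": {
  "deltas": [
    [0, 0, 0, 0, 0, 0],
    [0, 0, 0, 0, 0, 0],
    [0, 0, 0, 0, 0, 0]
  ]
}}

```text
clock: 19.7
tool_pos: [0.4293, 0.0107, 0.0407]
orientation: [-179.9, -0.1, -11.0]
force: [-0.6, -0.4, -0.7]
opening: 0.0876
gripper_force: 0.0
```

{"method": "play_rows", "body": {
  "deltas": [
    [0, 0, 0, 0, 0, 0],
    [0, 0, 0, 0, 0, 0],
    [0, 0, 0, 0, 0, 0],
    [0, 0, 0, 0, 0, 0],
    [0, 0, 0, 0, 0, 0],
    [0, 0, 0, 0, 0, 0]
  ],
  "gripper": -1
}}

```text
clock: 20.3
tool_pos: [0.4286, 0.0102, 0.04]
orientation: [180.0, 0.0, -11.0]
force: [-0.6, -0.4, 2.5]
opening: 0.054
gripper_force: 30.0
```

{"method": "play_rows", "body": {
  "deltas": [
    [0, 0, 0.03, 0, 0, 0],
    [0, 0, 0.05, 0, 0, 0],
    [0, 0, 0.03, 0, 0, 0.01],
    [0.03, -0.016, 0, 0, 0, 0.01],
    [0.035, -0.018, 0, 0, 0, 0.01],
    [0.035, -0.018, 0, 0, 0, 0.01],
    [0.035, -0.018, 0, 0, 0, 0.01],
    [0.03, -0.016, 0, 0, 0, 0.01],
    [0.0175, -0.0086, 0, 0, 0, 0.009],
    [0, 0, -0.03, 0, 0, 0]
  ]
}}

```text
clock: 21.3
tool_pos: [0.5784, -0.0661, 0.1056]
orientation: [180.0, -0.3, 1.5]
force: [-0.8, 0.3, -2.3]
opening: 0.0536
gripper_force: 30.0
```

{"method": "play_rows", "body": {
  "deltas": [
    [0, 0, -0.025, 0, 0, 0],
    [0, 0, 0, 0, 0, 0],
    [0, 0, 0, 0, 0, 0]
  ]
}}

```text
clock: 21.6
tool_pos: [0.5744, -0.0655, 0.0838]
orientation: [180.0, 0.1, 1.4]
force: [0.4, -0.4, -0.5]
opening: 0.054
gripper_force: 30.0
```

```bash
python3 e.py w7
```

```text
21.6 [ 0.57443592 -0.06545995  0.08380198] 1.4466913452767731 0.05395855704695649 [ 13.  20. -23.   0. -46.  79.]
[  447     0   162   120 16099] [ 678.4 -168.8] [23.2 30.2] 1.7 z98 0.0805
[194   8  14  15 145] [697.5   5.5] [7.5 7.4] 27.0 z98 0.0122
[  177    72   244    61 10773] [648.5 -54.2] [ 28.8 114.4] 1.5 z98 0.0564
[  199   138   371    87 25411] [607.9 -65.4] [22.6 54.2] 1.6 z98 0.0905
[  10  148   28   68 1229] [594.1 130. ] [13.2 45.8] 85.2 z98 0.0156
```

View pics/w7.png

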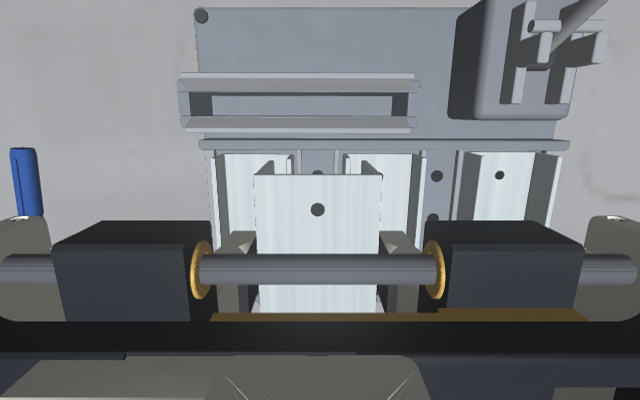

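Cap (u 253–381) is centred over the gap between low channels 1 and 2 (u ~293–345). Lower.

{"method": "play_rows", "body": {
  "deltas": [
    [0, 0, -0.015, 0, 0, 0],
    [0, 0, -0.012, 0, 0, 0],
    [0, 0, -0.008, 0, 0, 0],
    [0, 0, -0.005, 0, 0, 0],
    [0, 0, -0.001, 0, 0, 0],
    [0, 0, 0, 0, 0, 0]
  ]
}}

```text
clock: 22.25
tool_pos: [0.5746, -0.0654, 0.0511]
orientation: [180.0, 0.0, 1.4]
force: [1.3, 0.2, -1.4]
opening: 0.0536
gripper_force: 30.0
```

{"method": "play_rows", "body": {
  "deltas": [
    [0, 0, 0, 0, 0, 0],
    [0, 0, 0, 0, 0, 0],
    [0, 0, 0, 0, 0, 0],
    [0, 0, 0, 0, 0, 0]
  ],
  "gripper": 0.45
}}

```text
clock: 22.65
tool_pos: [0.5747, -0.0654, 0.0512]
orientation: [-180.0, -0.0, 1.4]
force: [0.5, 0.5, 0.2]
opening: 0.0633
gripper_force: 0.0
```

{"method": "play_rows", "body": {
  "deltas": [
    [0, 0, 0.03, 0, 0, 0],
    [0, 0, 0.05, 0, 0, 0],
    [0, 0, 0.05, 0, 0, 0],
    [-0.03, 0, 0.05, 0, 0, 0],
    [-0.04, 0, 0.05, 0, 0, 0],
    [-0.04, -0.03, 0.05, 0, 0, 0],
    [-0.04, -0.04, 0.02, 0, 0, 0],
    [-0.04, -0.05, 0, 0, 0, 0],
    [0, -0.05, 0, 0, 0, 0],
    [0, 0, 0, 0, 0, 0]
  ],
  "gripper": 1
}}

```text
clock: 23.65
tool_pos: [0.4268, -0.2008, 0.2862]
orientation: [180.0, -0.1, 1.2]
force: [-0.0, 0.4, 0.2]
opening: 0.0881
gripper_force: 0.0
```

```bash
python3 e.py w8
```

```text
23.65 [ 0.4267733  -0.20075611  0.28624675] 1.23684070362696 0.08805829739119667 [ -1.  -1. -20.   0. -70.  92.]
[  25    0   24  117 1148] [550.9 133. ] [ 13.2 129.1] 86.1 z98 0.0156
[  137     0   199    95 14811] [567.8 -66.5] [76.8 54.7] 1.6 z98 0.0582
[  453     0   187   128 18510] [ 582.6 -464.6] [50.8 61.8] 0.2 z98 0.0795
[  0   6   7  35 163] [588.4 163.4] [ 7.8 36.4] 76.5 z98 0.0195
[ 369  141   47   84 2550] [ 418.5 -292.2] [ 9.6 77.6] 81.6 z98 0.0918
```

View pics/w8.png

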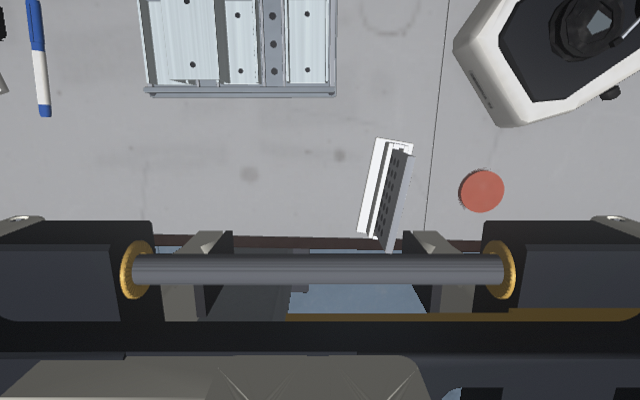

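Cap sits interlocked at left of the bed; plate in stand runs from (400,150) to (375,240). Grasp the plate.

{"method": "play_rows", "body": {
  "deltas": [
    [-0.0075, -0.027, 0, 0, 0, -0.013],
    [-0.0075, -0.027, 0, 0, 0, -0.013],
    [-0.0075, -0.027, -0.01, 0, 0, -0.013],
    [-0.0075, -0.028, -0.02, 0, 0, -0.0143],
    [0, 0, -0.05, 0, 0, 0],
    [0, 0, -0.05, 0, 0, 0],
    [0, 0, -0.05, 0, 0, 0],
    [0, 0, -0.04, 0, 0, 0],
    [0, 0, -0.025, 0, 0, 0],
    [0, 0, -0.0128, 0, 0, 0]
  ]
}}

```text
clock: 24.7
tool_pos: [0.4032, -0.2838, 0.0773]
orientation: [-180.0, 0.2, -8.1]
force: [-0.3, 0.4, -0.1]
opening: 0.0879
gripper_force: 0.0
```

{"method": "play_rows", "body": {
  "deltas": [
    [0, 0, 0, 0, 0, 0],
    [0, 0, 0, 0, 0, 0],
    [0, 0, 0, 0, 0, 0]
  ],
  "gripper": -0.4
}}

```text
clock: 25.0
tool_pos: [0.4049, -0.2849, 0.0805]
orientation: [180.0, -0.1, -8.1]
force: [-0.7, -1.1, 0.7]
opening: 0.0692
gripper_force: 0.0
```

```bash
python3 - <<'E'
from h import *
o=get_obs();print(o['clock'],o['tool_pos'],o['orientation'],o['opening'],o['force'])
snap('wrist','w9')
p,W=cloud('w9'); q=W[150:260]; q=q[(q[...,2]>.084)&(q[...,2]<.096)&(q[...,0]>.3)]
print(len(q)); 
if len(q)>30: print(cv2.minAreaRect((q[:,:2]*1000).astype(np.float32)))
E
```

```text
25.0 [ 0.40485783 -0.28493901  0.08053306] [ 1.79980002e+02 -1.27881086e-01 -8.13186026e+00] 0.0691796034564597 [-0.70740907 -1.10579564  0.68186486]
2693
((435.5564270019531, -289.83245849609375), (103.63833618164062, 44.279048919677734), 81.8413314819336)
```

View pics/w9.png

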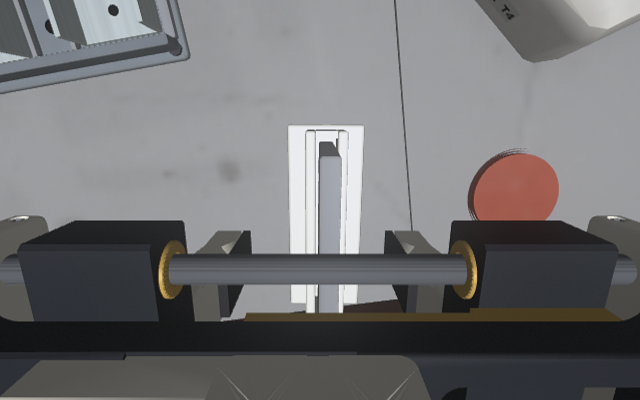

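Plate top at u 319–341 vs. jaw centre u≈318: shift about 4 mm to −y, then close.

{"method": "play_rows", "body": {
  "deltas": [
    [-0.003, -0.0046, 0, 0, 0, -0.001],
    [0, 0, 0, 0, 0, 0],
    [0, 0, 0, 0, 0, 0]
  ]
}}

```text
clock: 25.35
tool_pos: [0.4014, -0.2887, 0.0796]
orientation: [180.0, -0.0, -8.4]
force: [-1.0, 0.1, -0.7]
opening: 0.041
gripper_force: 0.0
```

{"method": "play_rows", "body": {
  "deltas": [
    [0, 0, 0, 0, 0, 0],
    [0, 0, 0, 0, 0, 0],
    [0, 0, 0, 0, 0, 0],
    [0, 0, 0, 0, 0, 0],
    [0, 0, 0, 0, 0, 0],
    [0, 0, 0, 0, 0, 0],
    [0, 0, 0, 0, 0, 0],
    [0, 0, 0, 0, 0, 0]
  ],
  "gripper": -1
}}

```text
clock: 26.15
tool_pos: [0.4014, -0.2885, 0.0792]
orientation: [-180.0, 0.0, -8.3]
force: [-0.2, 0.4, -0.6]
opening: 0.0086
gripper_force: 30.0
```

{"method": "play_rows", "body": {
  "deltas": [
    [0, 0, 0.01, 0, 0, 0],
    [0, 0, 0.03, 0, 0, 0],
    [0, 0, 0.04, 0, 0, 0],
    [0, 0, 0.05, 0, 0, 0],
    [0, 0, 0.05, 0, 0, 0],
    [0, 0, 0.02, 0, 0, 0],
    [0, 0, 0, 0, 0, 0],
    [0, 0, 0, 0, 0, 0]
  ]
}}

```text
clock: 26.95
tool_pos: [0.4011, -0.2883, 0.2393]
orientation: [-180.0, -0.0, -8.4]
force: [-0.5, 0.1, -2.0]
opening: 0.0088
gripper_force: 30.0
```

```bash
cat > f.py <<'E'
from h import *
import sys
tag=sys.argv[1]
o=get_obs();t=o['tool_pos'];a=np.radians(o['orientation'][2]);print(o['clock'],t,o['orientation'],o['opening'],o['force'],np.round(o['joint_pos']))
snap('wrist',tag)
p,W=cloud(tag); v,u=np.mgrid[:400,:640]
q=W[(v>100)&(v<225)&(u>290)&(u<350)]-t; q=q[(q[:,2]>-.1)&(q[:,2]<.02)]
X=np.cos(a)*q[:,0]+np.sin(a)*q[:,1]; Y=-np.sin(a)*q[:,0]+np.cos(a)*q[:,1]
s=q[:,2]>np.percentile(q[:,2],98)-.004
print('top z',np.percentile(q[:,2],98),'xmax',X[s].max(),'Y',np.percentile(Y[s],[1,50,99]))
E
python3 f.py w10
```

```text
26.95 [ 0.40107925 -0.28827556  0.23934585] [-1.79976397e+02 -2.70524949e-02 -8.35080939e+00] 0.008812595604197664 [-0.47096836  0.10093715 -2.0355577 ] [-13.   4. -22.  -0. -64.  95.]
top z 0.01297611422295039 xmax 0.056124688327332896 Y [-0.00487663 -0.00037176  0.00377091]
```

{"method": "play_rows", "body": {
  "deltas": [
    [0.031, 0.0295, 0, 0, 0, -0.0446],
    [0.031, 0.0295, 0, 0, 0, -0.0446],
    [0.031, 0.0295, 0, 0, 0, -0.0446],
    [0.031, 0.0295, 0, 0, 0, -0.0446],
    [0.031, 0.0295, 0, 0, 0, -0.0446],
    [0.031, 0.0295, 0, 0, 0, -0.0446],
    [0.031, 0.0295, 0, 0, 0, -0.0446],
    [0.031, 0.0295, 0, 0, 0, -0.0446],
    [0.031, 0.0295, 0, 0, 0, -0.0446],
    [0.031, 0.0295, 0, 0, 0, -0.0446]
  ]
}}

```text
clock: 28.0
tool_pos: [0.6496, -0.0515, 0.2372]
orientation: [179.8, -0.0, -88.9]
force: [0.1, -0.3, -1.3]
opening: 0.0087
gripper_force: 30.0
```

{"method": "play_rows", "body": {
  "deltas": [
    [0, 0, 0, 0, 0, 0],
    [0, 0, 0, 0, 0, 0],
    [0, 0, 0, 0, 0, 0]
  ]
}}

```text
clock: 28.3
tool_pos: [0.6486, -0.0529, 0.238]
orientation: [179.9, -0.0, -88.6]
force: [0.1, 0.2, -1.4]
opening: 0.0087
gripper_force: 30.0
```

```bash
cat > g.py <<'E'
from h import *
import sys
tag=sys.argv[1]
o=get_obs();t=o['tool_pos'];print(o['clock'],t,o['orientation'],o['opening'],o['force'],np.round(o['joint_pos']))
snap('wrist',tag)
p,W=cloud(tag)
q=W[(W[...,0]>.6)&(W[...,0]<.69)&(W[...,1]<.03)&(W[...,1]>-.125)&(W[...,2]>.045)&(W[...,2]<.06)]
print('slot',cv2.minAreaRect((q[:,:2]*1000).astype(np.float32)),len(q))
q=W[100:225,280:360]; q=q[(q[...,2]>t[2]+.005)&(q[...,2]<t[2]+.02)]
print('plate',np.percentile(q[:,0],[1,50,99]),q[:,1].min(),len(q))
E
python3 g.py w11
```

```text
28.3 [ 0.64860815 -0.05285613  0.23800849] [ 1.79862867e+02 -1.80482337e-02 -8.85686798e+01] 0.008697456311018793 [ 0.10989585  0.1915003  -1.3826389 ] [ 12.  19.  -3.  -0. -68. -11.]
slot ((630.8805541992188, -61.059261322021484), (62.47500228881836, 113.46544647216797), 0.8556276559829712) 2049
plate [0.64627191 0.65082162 0.65516651] -0.10833742467254882 1701
```

View pics/w11.png

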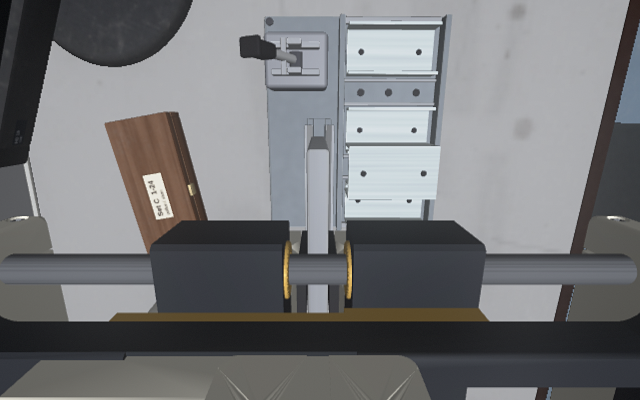

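Far slot end at (319,135) lines up with the plate's top edge (u 308–330). Descend.

{"method": "play_rows", "body": {
  "deltas": [
    [0.0005, 0.0008, -0.03, 0, 0, 0],
    [0, 0, -0.04, 0, 0, 0],
    [0, 0, -0.04, 0, 0, 0],
    [0, 0, -0.015, 0, 0, 0],
    [0, 0, 0, 0, 0, 0],
    [0, 0, 0, 0, 0, 0]
  ]
}}

```text
clock: 28.95
tool_pos: [0.6506, -0.0522, 0.1407]
orientation: [-179.9, -0.0, -88.6]
force: [0.2, 1.5, -0.5]
opening: 0.0089
gripper_force: 30.0
```

```bash
python3 g.py w12; python3 -c "
import cv2;p=cv2.imread('pics/w12.png');cv2.imwrite('pics/w12c.png',cv2.resize(p[40:230,200:460],None,fx=3,fy=3))"
```

```text
28.95 [ 0.65057024 -0.05223096  0.1407101 ] [-1.79911518e+02 -1.96634856e-02 -8.86051457e+01] 0.008854950693366387 [ 0.22992423  1.45975178 -0.51521039] [ 13.  23. -10.   0. -57. -11.]
slot ((631.328857421875, -76.89544677734375), (62.76012420654297, 81.45103454589844), 0.7641873955726624) 3803
plate [0.64817628 0.65269456 0.65706103] -0.1076576675101813 1704
```

View pics/w12c.png

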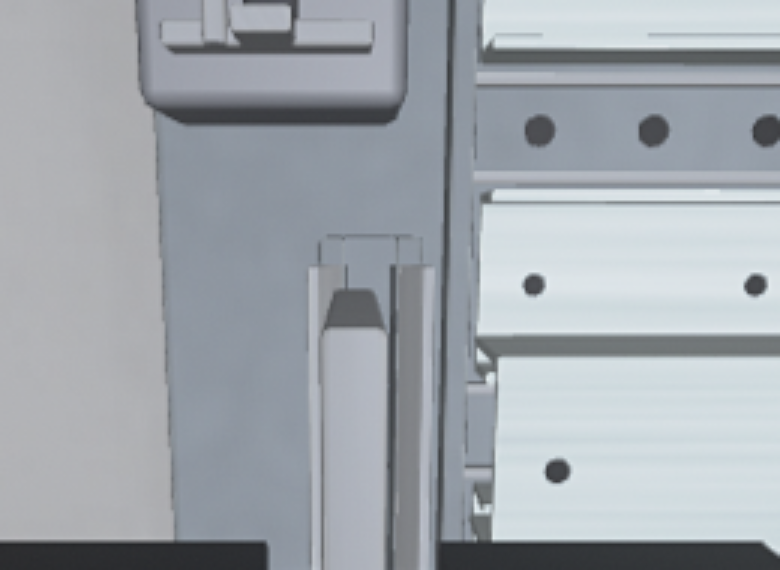

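Slot flare edges at crop u 308–434 (centre 371), plate at 322–387 (centre 355): plate is a few mm too far back. Measure exactly.

```bash
python3 - <<'E'
from h import *
p,W=cloud('w12')
for v in (150,160,170,180):
    r=W[v,290:360]; f=r[(r[:,2]>.052)&(r[:,2]<.06)&(r[:,0]>.625)&(r[:,0]<.68)]; t=r[(r[:,2]>.148)&(r[:,2]<.157)]
    print(v,'slot',f[:,0].min(),f[:,0].max(),f[:,1].mean(),'plate',(t[:,0].min(),t[:,0].max(),t[:,1].mean()) if len(t) else 0)
E
```

```text
150 slot 0.6345803031530187 0.6628717386754706 -0.0967208076549192 plate (np.float64(0.648950835270725), np.float64(0.6572266677724913), np.float64(-0.10684661996286354))
160 slot 0.6350896359837197 0.6628358796226307 -0.08985970795098715 plate (np.float64(0.6488165636604714), np.float64(0.65711679198733), np.float64(-0.1030388570889131))
170 slot 0.63477928527243 0.6627217481076776 -0.08285320916642722 plate (np.float64(0.648654890205296), np.float64(0.6570556073984891), np.float64(-0.09901769646927505))
180 slot 0.6344262833374066 0.6625752315765947 -0.07581079827052833 plate (np.float64(0.6485579018851838), np.float64(0.6569936684528545), np.float64(-0.09497043322581437))
```

{"method": "play_rows", "body": {
  "deltas": [
    [-0.0038, 0, 0, 0, 0, 0],
    [0, 0, 0, 0, 0, 0],
    [0, 0, -0.012, 0, 0, 0],
    [0, 0, -0.012, 0, 0, 0],
    [0, 0, -0.008, 0, 0, 0],
    [0, 0, 0, 0, 0, 0],
    [0, 0, 0, 0, 0, 0]
  ]
}}

```text
clock: 29.7
tool_pos: [0.6464, -0.0521, 0.1131]
orientation: [179.9, -0.0, -88.6]
force: [0.0, -0.8, 0.0]
opening: 0.0089
gripper_force: 30.0
```

{"method": "play_rows", "body": {
  "deltas": [
    [0, 0, -0.006, 0, 0, 0],
    [0, 0, -0.006, 0, 0, 0],
    [0, 0, 0, 0, 0, 0]
  ]
}}

```text
clock: 30.0
tool_pos: [0.6467, -0.0522, 0.1035]
orientation: [180.0, -0.0, -88.6]
force: [1.1, -3.6, -2.6]
opening: 0.009
gripper_force: 30.0
```

{"method": "play_rows", "body": {
  "deltas": [
    [0.0006, -0.0006, -0.005, 0, 0, 0],
    [0, 0, -0.006, 0, 0, 0],
    [0, 0, -0.006, 0, 0, 0],
    [0, 0, 0, 0, 0, 0]
  ]
}}

```text
clock: 30.4
tool_pos: [0.6467, -0.0523, 0.0894]
orientation: [179.9, 0.0, -88.6]
force: [0.9, -1.2, -1.6]
opening: 0.0088
gripper_force: 30.0
```

{"method": "play_rows", "body": {
  "deltas": [
    [0, 0, -0.004, 0, 0, 0],
    [0, 0, -0.004, 0, 0, 0],
    [0, 0, 0, 0, 0, 0]
  ]
}}

```text
clock: 30.7
tool_pos: [0.6471, -0.0523, 0.0835]
orientation: [180.0, 0.0, -88.6]
force: [-0.5, -1.0, -1.7]
opening: 0.0093
gripper_force: 30.0
```

{"method": "play_rows", "body": {
  "deltas": [
    [0, 0, -0.002, 0, 0, 0],
    [0, 0, -0.001, 0, 0, 0],
    [0, 0, -0.001, 0, 0, 0],
    [0, 0, 0, 0, 0, 0]
  ]
}}

```text
clock: 31.1
tool_pos: [0.6474, -0.0522, 0.0813]
orientation: [-180.0, 0.0, -88.6]
force: [-1.5, -0.4, 2.5]
opening: 0.0089
gripper_force: 30.0
```

{"method": "play_rows", "body": {
  "deltas": [
    [0, 0, 0, 0, 0, 0],
    [0, 0, 0, 0, 0, 0],
    [0, 0, 0, 0, 0, 0],
    [0, 0, 0, 0, 0, 0]
  ],
  "gripper": -0.3
}}

```text
clock: 31.5
tool_pos: [0.6473, -0.0523, 0.0808]
orientation: [180.0, 0.0, -88.6]
force: [0.7, -0.5, -0.1]
opening: 0.0299
gripper_force: 0.0
```

{"method": "play_rows", "body": {
  "deltas": [
    [0, 0, 0.01, 0, 0, 0],
    [0, 0, 0.03, 0, 0, 0],
    [0, 0, 0.05, 0, 0, 0],
    [0, 0, 0.05, 0, 0, 0],
    [0, 0, 0.05, 0, 0, 0],
    [0, 0, 0.04, 0, 0, 0],
    [-0.012, -0.015, 0, 0, 0, 0.045],
    [-0.012, -0.015, 0, 0, 0, 0.045],
    [-0.012, -0.015, 0, 0, 0, 0.045],
    [-0.012, -0.015, 0, 0, 0, 0.045]
  ]
}}

```text
clock: 32.5
tool_pos: [0.6084, -0.1008, 0.2657]
orientation: [-180.0, -0.0, -55.9]
force: [-0.8, -0.3, 0.5]
opening: 0.0308
gripper_force: 0.0
```

{"method": "play_rows", "body": {
  "deltas": [
    [-0.012, -0.015, 0, 0, 0, 0.045],
    [-0.012, -0.015, 0, 0, 0, 0.045],
    [-0.012, -0.015, 0, 0, 0, 0.045],
    [-0.012, -0.015, 0, 0, 0, 0.045],
    [-0.012, -0.015, 0, 0, 0, 0.045],
    [-0.012, -0.01, 0, 0, 0, 0.045],
    [0, 0, 0, 0, 0, 0.05],
    [0, 0, 0, 0, 0, 0]
  ]
}}

```text
clock: 33.3
tool_pos: [0.551, -0.1686, 0.2657]
orientation: [180.0, -0.1, 1.1]
force: [0.3, -0.1, -0.3]
opening: 0.0307
gripper_force: 0.0
```

```bash
python3 g.py w13; cat > t.py <<'E'
from h import *
import sys
p,W=cloud(sys.argv[1])
q=W[:225]; q=q[(q[...,0]>.6)&(q[...,0]<.8)&(q[...,1]<-.13)&(q[...,1]>-.21)&(q[...,2]<.14)]
for lo,hi in((.045,.053),(.068,.08),(.085,.095),(.095,.105),(.105,.112),(.112,.13)):
    s=q[(q[:,2]>lo)&(q[:,2]<hi)]
    if len(s)>5: print(lo,hi,len(s),np.percentile(s[:,:2],[2,50,98],axis=0).round(4).tolist())
m=(W[...,1]<.02)&(W[...,1]>-.13)&(W[...,0]>.61)&(W[...,0]<.69)&(W[...,2]>.08)&(W[...,2]<.1); m[225:]=0
if m.sum()>20: print('plate',cv2.minAreaRect((W[m][:,:2]*1000).astype(np.float32)),np.median(W[m][:,2]))
E
python3 t.py w13
```

```text
33.3 [ 0.55104047 -0.1686426   0.26571928] [ 1.79998073e+02 -5.44012948e-02  1.08195382e+00] 0.03074029494903693 [ 0.31607889 -0.13939054 -0.33261244] [  2.  11. -10.   0. -69.  89.]
slot ((630.8773803710938, -55.148101806640625), (63.70637512207031, 125.91253662109375), 1.7111103534698486) 2839
0.045 0.053 2049 [[0.6441, -0.1939], [0.6672, -0.1701], [0.7015, -0.1461]]
0.068 0.08 363 [[0.6674, -0.1836], [0.6796, -0.1694], [0.6843, -0.156]]
0.085 0.095 23 [[0.6854, -0.1739], [0.6865, -0.1699], [0.6873, -0.1655]]
0.095 0.105 118 [[0.6864, -0.175], [0.689, -0.169], [0.6922, -0.1638]]
0.105 0.112 101 [[0.6907, -0.1747], [0.693, -0.1689], [0.7066, -0.1628]]
0.112 0.13 363 [[0.6946, -0.1766], [0.7009, -0.1694], [0.7085, -0.1622]]
plate ((648.6094360351562, -52.255889892578125), (9.195554733276367, 110.87338256835938), 1.0991276502609253) 0.0928024086030379Traceback (most recent call last):
  File "g.py", line 10, in <module>
    print('plate',np.percentile(q[:,0],[1,50,99]),q[:,1].min(),len(q))
                  ~~~~~~~~~~~~~^^^^^^^^^^^^^^^^^^
    return _quantile_unchecked(
        a, q, axis, out, overwrite_input, method, keepdims, weights)
    return _ureduce(a,
                    func=_quantile_ureduce_func,
    ...<5 lines>...
                    overwrite_input=overwrite_input,
                    method=method)
    r = func(a, **kwargs)
    result = _quantile(arr,
                       quantiles=q,
    ...<2 lines>...
                       out=out,
                       weights=wgt)
    slices_having_nans = np.isnan(arr[-1, ...])
                                  ~~~^^^^^^^^^
IndexError: index -1 is out of bounds for axis 0 with size 0
```

View pics/w13.png

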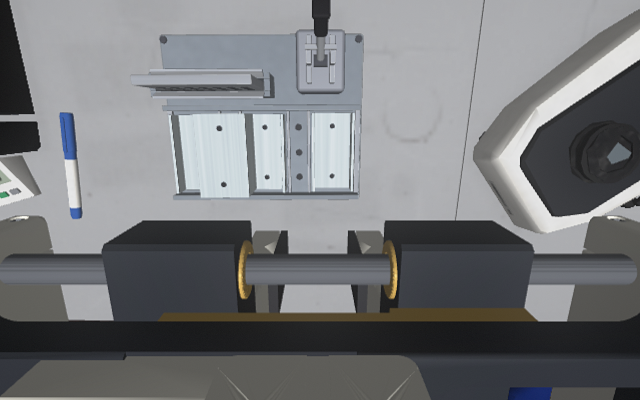

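Plate top at z≈0.093, i.e. home; toggle bat leans back at (320,20), cap (210,150) in place. Check monitor clearance, then grip the bat.

```bash
python3 - <<'E'
from h import *
p,W=cloud('top0'); q=W[(W[...,1]<-.03)&(W[...,1]>-.32)&(W[...,2]>.13)&(W[...,2]<.6)&(W[...,0]>.6)&(W[...,0]<1.2)]
for a in np.arange(-.32,-.03,.05):
    s=q[(q[:,1]>a)&(q[:,1]<a+.05)]; i=s[:,0].argsort()[3:4] if len(s)>3 else []; print(round(a,2),s[i])
E
```

```text
-0.32 [[ 0.80988902 -0.31991721  0.42310666]]
-0.27 [[ 0.83038458 -0.26744018  0.4126396 ]]
-0.22 [[ 0.85068781 -0.21866683  0.41989103]]
-0.17 [[ 0.87063888 -0.1689462   0.4235906 ]]
-0.12 [[ 0.89036671 -0.1191744   0.41603199]]
-0.07 [[ 0.90966459 -0.06926556  0.15649467]]
```

{"method": "play_rows", "body": {
  "deltas": [
    [0.046, 0.0004, 0, 0, 0, 0.002],
    [0.046, 0.0004, 0, 0, 0, 0],
    [0.046, 0, 0, 0, 0, 0],
    [0.046, 0, 0, 0, 0, 0],
    [0, 0, -0.05, 0, 0, 0],
    [0, 0, -0.05, 0, 0, 0],
    [0, 0, -0.04, 0, 0, 0],
    [0, 0, 0, 0, 0, 0],
    [0, 0, 0, 0, 0, 0]
  ]
}}

```text
clock: 34.25
tool_pos: [0.6989, -0.1677, 0.1534]
orientation: [180.0, 0.0, 1.2]
force: [0.3, 0.0, 2.0]
opening: 0.031
gripper_force: 0.0
```

```bash
python3 - <<'E'
from h import *
o=get_obs();print(o['clock'],o['tool_pos'],o['orientation'],o['joint_pos'])
snap('wrist','w14'); p=cv2.imread('pics/w14.png'); cv2.imwrite('pics/w14c.png',p)
E
```

```text
34.25 [ 0.69891022 -0.16772414  0.15344218] [1.79957059e+02 3.35528206e-02 1.23259943e+00] [ 2.00434967e+00  2.80826628e+01  1.40682208e-01  4.80763613e-02
 -6.20921559e+01  8.92057475e+01]
```

{"method": "play_rows", "body": {
  "deltas": [
    [-0.0005, 0, -0.02, 0, 0, 0],
    [0, 0, -0.02, 0, 0, 0],
    [0, 0, -0.015, 0, 0, 0],
    [0, 0, -0.009, 0, 0, 0],
    [0, 0, 0, 0, 0, 0],
    [0, 0, 0, 0, 0, 0]
  ]
}}

```text
clock: 34.9
tool_pos: [0.6987, -0.1678, 0.1026]
orientation: [180.0, -0.1, 1.3]
force: [0.5, 0.4, 0.6]
opening: 0.0309
gripper_force: 0.0
```

{"method": "play_rows", "body": {
  "deltas": [
    [0, 0, 0, 0, 0, 0],
    [0, 0, 0, 0, 0, 0],
    [0, 0, 0, 0, 0, 0],
    [0, 0, 0, 0, 0, 0],
    [0, 0, 0, 0, 0, 0]
  ],
  "gripper": -1
}}

```text
clock: 35.4
tool_pos: [0.6985, -0.1681, 0.1023]
orientation: [180.0, -0.1, 1.3]
force: [0.5, -1.8, 2.2]
opening: 0.0142
gripper_force: 30.0
```

{"method": "play_rows", "body": {
  "deltas": [
    [0.002, 0, 0.0042, 0, 0, 0],
    [0.002, 0, 0.0042, 0, 0, 0],
    [0.002, 0, 0.0042, 0, 0, 0],
    [0, 0, 0, 0, 0, 0],
    [0, 0, 0, 0, 0, 0]
  ]
}}

```text
clock: 35.9
tool_pos: [0.7019, -0.1678, 0.1108]
orientation: [-180.0, 0.1, 1.3]
force: [-3.4, -4.3, -7.9]
opening: 0.0139
gripper_force: 30.0
```

Spring force ≈8.6 N → pulled ≈11 mm. Swing over.

{"method": "play_rows", "body": {
  "deltas": [
    [-0.0079, 0, 0.0033, 0, 0, 0],
    [-0.0082, 0, 0.0025, 0, 0, 0],
    [-0.0084, 0, 0.0017, 0, 0, 0],
    [-0.0085, 0, 0.0009, 0, 0, 0],
    [-0.0086, 0, 0, 0, 0, 0]
  ]
}}

```text
clock: 36.4
tool_pos: [0.6704, -0.168, 0.1197]
orientation: [180.0, -0.2, 1.4]
force: [2.4, -5.5, -8.1]
opening: 0.0139
gripper_force: 30.0
```

{"method": "play_rows", "body": {
  "deltas": [
    [-0.0085, 0, -0.0009, 0, 0, 0],
    [-0.0084, 0, -0.0017, 0, 0, 0],
    [-0.0082, 0, -0.0025, 0, 0, 0],
    [-0.0079, 0, -0.0033, 0, 0, 0],
    [0, 0, 0, 0, 0, 0]
  ]
}}

```text
clock: 36.9
tool_pos: [0.6449, -0.1684, 0.1139]
orientation: [179.9, -0.4, 1.4]
force: [4.7, -7.1, -5.6]
opening: 0.0145
gripper_force: 30.0
```

{"method": "play_rows", "body": {
  "deltas": [
    [-0.003, 0, -0.001, 0, 0, 0],
    [0, 0, 0, 0, 0, 0]
  ]
}}

```text
clock: 37.1
tool_pos: [0.6432, -0.1684, 0.1134]
orientation: [179.9, -0.4, 1.4]
force: [3.8, -7.8, -4.4]
opening: 0.0141
gripper_force: 30.0
```

{"method": "play_rows", "body": {
  "deltas": [
    [0.002, 0, -0.004, 0, 0, 0],
    [0.002, 0, -0.004, 0, 0, 0],
    [0.0015, 0, -0.004, 0, 0, 0],
    [0, 0, 0, 0, 0, 0]
  ]
}}

```text
clock: 37.5
tool_pos: [0.6445, -0.1689, 0.1057]
orientation: [179.9, -0.1, 1.4]
force: [-12.1, -5.7, 16.9]
opening: 0.0141
gripper_force: 30.0
```

{"method": "play_rows", "body": {
  "deltas": [
    [-0.001, 0, 0.003, 0, 0, 0],
    [0, 0, 0, 0, 0, 0]
  ]
}}

```text
clock: 37.7
tool_pos: [0.6447, -0.1686, 0.1066]
orientation: [179.9, -0.2, 1.4]
force: [-3.4, -7.5, 0.3]
opening: 0.0143
gripper_force: 30.0
```

{"method": "play_rows", "body": {
  "deltas": [
    [0, 0, 0, 0, 0, 0],
    [0, 0, 0, 0, 0, 0],
    [0, 0, 0, 0, 0, 0],
    [0, 0, 0, 0, 0, 0]
  ],
  "gripper": -0.3
}}

```text
clock: 38.1
tool_pos: [0.6451, -0.1672, 0.1047]
orientation: [-180.0, -0.1, 1.4]
force: [0.2, 0.4, -1.4]
opening: 0.0301
gripper_force: 0.0
```

{"method": "play_rows", "body": {
  "deltas": [
    [0, 0, 0.02, 0, 0, 0],
    [0, 0, 0.04, 0, 0, 0],
    [-0.02, 0, 0.05, 0, 0, 0],
    [-0.05, 0, 0.05, 0, 0, 0],
    [-0.05, 0, 0.04, 0, 0, 0],
    [-0.02, 0, 0, 0, 0, 0],
    [0, 0, 0, 0, 0, 0]
  ]
}}

```text
clock: 38.8
tool_pos: [0.5368, -0.1675, 0.2608]
orientation: [-180.0, -0.2, 1.3]
force: [0.7, 0.1, -0.8]
opening: 0.0307
gripper_force: 0.0
```

```bash
python3 - <<'E'
from h import *
o=get_obs();print(o['clock'],o['tool_pos'],o['orientation'],o['force'])
snap('wrist','w15'); p=cv2.imread('pics/w15.png'); cv2.imwrite('pics/w15c.png',cv2.resize(p[0:225,100:480],None,fx=2.1,fy=2.1))
E
python3 t.py w15; python3 -c "
from b import fit; fit('w15')"
```

```text
38.8 [ 0.53681728 -0.16746358  0.26076099] [-179.97317793   -0.24485209    1.34564775] [ 0.69671454  0.05039363 -0.77221109]
0.045 0.053 1991 [[0.6439, -0.1939], [0.68, -0.1686], [0.7018, -0.1455]]
0.068 0.08 306 [[0.6621, -0.1839], [0.6685, -0.1688], [0.6787, -0.1561]]
0.095 0.105 29 [[0.6584, -0.1755], [0.6601, -0.1699], [0.6616, -0.1648]]
0.105 0.112 24 [[0.6381, -0.1752], [0.6572, -0.1699], [0.6585, -0.1646]]
0.112 0.13 419 [[0.638, -0.1775], [0.6465, -0.1703], [0.6548, -0.1635]]
plate ((648.8781127929688, -52.5845947265625), (9.575417518615723, 109.97384643554688), 1.3347299098968506) 0.09270756762096266
[   0    0   31  101 1967] [636.1 163.4] [ 6.2 44.2] 85.9 z98 0.0443
[  478     1   162   224 23422] [ 585.9 -458.1] [62.2 49.6] 15.4 z98 0.0791
[ 297   13   51   69 3331] [ 647.3 -170.5] [19.  14.1] 1.7 z98 0.1186
[ 127   52  149   33 4219] [648.9 -52.6] [  9.6 110. ] 1.4 z98 0.0941
[  161    91   203    98 15383] [574.5 -66.4] [89.4 54.5] 1.4 z98 0.0581
[  56   99   20  110 1043] [551.6 133.6] [ 14.1 130.9] 85.4 z98 0.0153
[   0  106   37   35 1131] [588.9 163.7] [ 7.6 35.9] 79.4 z98 0.0549
[   0  144   31   50 1025] [538.5 195.9] [19.5 49.3] 74.4 z98 0.0271
```

View pics/w15c.png

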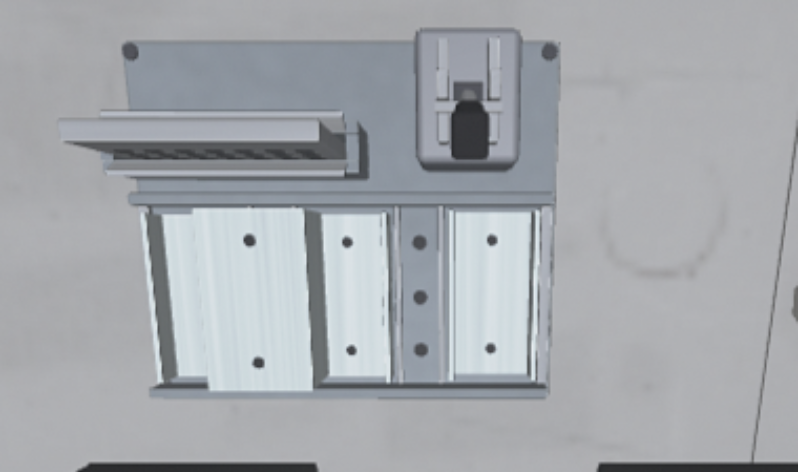

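Bat now leans to the front (470,130), plate, cap and channels in place. Quick check of bat height vs. before, and fit the head's position.

```bash
python3 - <<'E'
from h import *
for t in('w13','w15'):
    p,W=cloud(t); q=W[:225]; q=q[(q[...,0]>.62)&(q[...,0]<.73)&(q[...,1]<-.14)&(q[...,1]>-.2)&(q[...,2]>.105)&(q[...,2]<.14)]
    # end face: plane points with normal along bat -> distance from pivot along bat
    s=1 if t=='w13' else -1
    for a in (.35,.45,.55):
        n=np.array([s*np.sin(a),0,np.cos(a)]); d=(q-[.6741,-.169,.05])@n; print(t,a,np.percentile(d,[50,80,95]).round(4),np.std(d[d>np.percentile(d,40)]).round(5))
E
```

```text
w13 0.35 [0.0709 0.0717 0.0723] 0.00059
w13 0.45 [0.0709 0.0717 0.0723] 0.00056
w13 0.55 [0.0701 0.0712 0.0718] 0.00071
w15 0.35 [0.072  0.0727 0.0734] 0.00057
w15 0.45 [0.0721 0.0727 0.0733] 0.00053
w15 0.55 [0.0713 0.0723 0.073 ] 0.00068
```

```bash
python3 -c "
from plant import *
print(close_job())"
```

```text
the job is handed in; nothing more can be done
None
```

The separator is refitted and the job is handed in at about 39 s of the 210 s limit; the judge's verdict was not shown. In the last camera check, all three low channels were seated, the one cap present bridged seats 1 and 2, the plate was home in its slot, and the toggle was flipped to the front and locked in.

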